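# Weigh out the last big beads from the shaker jar

## Robot

A 6-joint arm with a two-finger parallel gripper is mounted at the origin on the work surface. World frame = base frame: x ahead of the robot, y to its left, z up, the work surface at z = 0. Lengths are in m, angles in degrees, forces in N, time in s.
With the tool pointing down it reaches from about 0.3 to 0.75 m from the base axis. Payload 8.5 kg.
Tool frame: the origin (TCP) lies on the mounting face of the last link; the fingertips stand 173 mm ahead of it and the grasp point (between the pads) lies 155 mm ahead of it (env.tips_ahead is the distance from the TCP to the fingertips, in m); z points along the fingers, x is the direction in which the jaws open and shut, and the axes are right-handed (so a half turn about z gives the same grasp; the last joint's range is limited). The gripper opens to 85 mm and grips with 20 to 120 N. Pads are 22 mm wide; open, the fingers measure 114 mm over their backs; the gripper's body (76 mm by 85 mm) begins 54 mm behind the grasp point. The pads swing forward as they close: fully open they stand 13 mm farther back than shut.
Start: joints at [-80.518, 21.807, 74.336, -0, 83.858, -12.336], TCP at [0.204, -0.511, 0.405] pointing down, gripper open.
Joint ranges: [-178.18, 178.18], [-50.72, 133.34], [12.68, 142.11], [-81.47, 261.47], [9.98, 163.14], [-165.26, 165.26]. Speed limits (degrees/s): [136.94, 136.94, 180, 180, 180, 180].

## Interface

Orientations are given as a 3x3 rotation matrix whose columns are the frame's x, y, z axes.
In Python, from rig import env gives the robot as it stands. The module is installed in compiled form; this text tells all that it offers.
- The arm moves only by the tool step_arm, never from a script. Its argument "increments" is a list of rows, each an object of numbers: "x", "y", "z": the shift along the tool's x, y, z in cm; "wx", "wy", "wz": the turn, a rotation vector about the tool's x, y, z in rad; "gripper": the finger opening in cm, from 0 to 8.54. A call has 1 to 20 rows; each row shifts and turns the commanded pose from where the row before left it, along the tool's axes as they then stand; what a row does not reach is not made up. A row lasts 1/10 s, in which the tool goes at most 50 mm and 8.59 degrees, less where a joint would pass 70% of its speed; a pose out of reach is approached as far as the arm can. A call with a gripper value outside its range is refused whole. The fingers move at their own pace and stop on an object; "newtons" is the grip in N (left out, the last holds). Time passes only in rows, so rows that do not move let the fingers close. It gives the time, the measured TCP pose, the force and the opening at its end, in the units of the state.
- env.observe(): the state, without advancing time (a new reading comes with each control period).
- env.get_image(name): name is "scene" or "top" or "wrist"; returns a dict with "color" (420x560x3 uint8, blue, green, red), "camera_matrix" (3x3 intrinsics, pixels), "rvec" (rotation vector, rad) and "tvec" (3), from world to camera coordinates, as OpenCV has them. Camera axes: x right, y down, z forward; pixel columns grow to the right and rows downward; lengths in m; the calibration is good to about 2 mm. A picture is of the moment at which its call begins. There is no depth.
- env.close_job(): hands the job in, once; it reports no verdict.
The state is a dict: "time_s": time; "q": joint angles; "qvel": joint speeds; "joint_efforts": joint torques, N m; "position": TCP position; "tool_rot": TCP orientation; "ft_force": force on the tool from outside, world axes, zero at the start; "wrist_torque": the same for the moment, N m; "grip_width": finger opening in m.
Only numpy, scipy, OpenCV 4.12 (cv2) and the standard library are available. Lean on these libraries where they do the work, as an engineer would, in place of code of your own. Each camera call takes 0.05 s, during which the arm holds its last target. There are 200 camera calls.

## Task

The beads left in the glass shaker jar are too big for the holes in its cap: weigh them. First set the empty wooden bowl in the middle of the balance pan and let go; then, with the jar in its stand, unscrew the perforated cap (anticlockwise) and lay it, holes up, on the cork coaster. Pour all four beads out of the wide mouth into the bowl on the balance, stand the empty jar upright in its wooden stand again, and leave the other things where they are.

Things in the scene. Friction and masses are not known exactly. Their poses are not given: they have to be found in the camera images.
- jar_center (a point): clear square glass jar in the stand, 0.22 kg: body 58 x 58 mm and 58 high with upright flat sides, then a round neck 47 mm across (54 over its threads) up to the mouth at 80 mm. Point on the axis, 40 mm above the underside; z up along the axis, x and y square to the flat sides. Gripped from straight above, the hand blocks the mouth: take the flat sides with the hand leaning back from the pouring side.
- jar_mouth (a point): centre of the jar's open mouth (glass rim), 40 mm above jar_center, 42 mm wide inside; under the cap at first. The bore below is straight and round down to a 6 mm floor, so the jar must be tipped past level (100 degrees or more from upright) before the beads roll out
- cap_center (a point): round perforated steel cap screwed on the jar, 61 mm across, 28 mm high (solid top 12 mm, below it a skirt with two lugs that hook under threads on the neck). Point at its centre, 14 mm above its lower edge; z up; 0.05 kg. Anticlockwise from above, 45 to 77 degrees frees it, depending on how tight it was left; at 85 it is always free; past 110 it may hook again. Then it lifts straight off
- stand_floor (a point): fixed dark wooden stand, 94 x 94 mm, 20 mm high, with a square recess 66 x 66 mm and 14 mm deep in which the jar stands (4 mm of play each side; it turns there 8 degrees at most). Point at the middle of the recess floor, 6 mm above the table; x and y along the recess's sides
- bowl_center (a point): round wooden bowl with upright sides, 100 mm across outside, 45 mm high, wall 8 mm thick, floor 7 mm thick, open on top; light enough (0.15 kg) to be carried by pinching its wall from above. Point on its axis, 22.5 mm above its underside; z up
- pan_top (a point): middle of the top of the round balance pan: a flat aluminium disc 120 mm across, on a green sprung balance with a base 125 x 125 mm. Empty, its top is 78 mm above the table; it sinks under load. Point on the pan's upper face
- pan (a joint): how far the balance pan has sunk, in m: 0 empty, 0.020 at its stop; spring about 150 N/m (the empty bowl sinks it about 10 mm, the bowl with beads about 13 mm)
- coaster_top (a point): middle of the upper face of a fixed round cork coaster, 110 mm across, 5 mm thick, lying on the table
- bead0_center (a point): blue glass bead, an 18 mm ball (11 g), at the bottom of the jar at first; point at its centre
- bead1_center (a point): red glass bead, an 18 mm ball (11 g), at the bottom of the jar at first; point at its centre
- bead2_center (a point): yellow glass bead, an 18 mm ball (11 g), at the bottom of the jar at first; point at its centre
- bead3_center (a point): green glass bead, an 18 mm ball (11 g), at the bottom of the jar at first; point at its centre
- teacup: white porcelain cup, 72 mm across, 45 high; not part of the job. Origin at its underside
- caddy: green tea tin, 64 mm across, 100 high; not part of the job. Origin at its underside
- spool: small red spool, 34 mm across, 32 high; not part of the job. Origin at its underside
- notebook: blue notebook lying flat, 105 x 150 x 19 mm; not part of the job. Origin at its underside
- brush: wooden brush lying flat; not part of the job. Origin at its underside
- weight: small brass weight, 28 mm across, 38 high; not part of the job. Origin at its underside
Things that resemble listed ones, but are neither listed nor needed, are in the scene too. Leave any black look-alike of the part that bears jar_center alone. Of the things that look like the part that bears cap_center, the larger one is meant.

How it is judged (in metres and radians):
On the way, in this order (a step that is already met when the one before it is completed fails the run):
1. the empty bowl stands centred on the balance pan, let go, with the beads still in the jar (horizontal distance between bowl_center and pan_top below 0.016 m and z of bowl_center in the frame of pan_top between 0.018 and 0.027 m and angle between bowl_center's own z axis and vertical below 0.12 rad and value of joint pan above 0.006 m and distance between each of bead0_center, bead1_center, bead2_center, bead3_center and jar_center below 0.045 m and contact force between bowl and the fingers below 0.1 N), for 0.2 s.
2. the cap lies holes up on the coaster, with the jar in its stand and the beads in it (horizontal distance between cap_center and coaster_top below 0.035 m and z of cap_center in the frame of coaster_top between 0.009 and 0.019 m and angle between cap_center's own z axis and vertical below 0.15 rad and horizontal distance between jar_center and stand_floor below 0.008 m and z of jar_center in the frame of stand_floor below 0.044 m and angle between jar_center's own z axis and vertical below 0.08 rad and distance between each of bead0_center, bead1_center, bead2_center, bead3_center and jar_center below 0.045 m), for 0.2 s.
3. all four beads are in the bowl on the balance (horizontal distance between each of bead0_center, bead1_center, bead2_center, bead3_center and bowl_center below 0.044 m and z of bead0_center in the frame of bowl_center between -0.018 and 0.022 m and z of bead1_center in the frame of bowl_center between -0.018 and 0.022 m and z of bead2_center in the frame of bowl_center between -0.018 and 0.022 m and z of bead3_center in the frame of bowl_center between -0.018 and 0.022 m and horizontal distance between bowl_center and pan_top below 0.016 m and z of bowl_center in the frame of pan_top between 0.018 and 0.027 m and angle between bowl_center's own z axis and vertical below 0.12 rad and value of joint pan above 0.006 m), for 0.2 s.
At the end, for the whole second after the job is handed in: The bowl stands level on the balance pan within 16 mm of its middle with all four beads inside it, the cap lies flat, holes up, on the coaster (its centre within 35 mm of the coaster's), and the jar stands upright on the floor of its stand's recess; all at rest (all of step 3 and horizontal distance between cap_center and coaster_top below 0.035 m and z of cap_center in the frame of coaster_top between 0.009 and 0.019 m and angle between cap_center's own z axis and vertical below 0.15 rad and horizontal distance between jar_center and stand_floor below 0.008 m and z of jar_center in the frame of stand_floor below 0.044 m and angle between jar_center's own z axis and vertical below 0.08 rad and linear speed of each of jar, bowl, cap below 0.03 m/s); the robot touches nothing.
It fails at once if one of the things that are not part of the job is pushed more than 40 mm (distance of any of teacup, caddy, spool, notebook, brush, weight from where it was at the start of the episode above 0.04 m).
It also fails if it takes over 72 s, if anything falls off the work surface, if the arm or the gripper's body presses on something with over 40 N, if the wrist force passes 120 N, or if a joint passes its speed limit or range.

## Working session

There is one attempt and no reset: what is moved stays moved. The work goes in short steps, Python scripts to look and compute and a tool call to move; the robot and the scene stay as the last step left them, time stands still between calls to the robot, and variables do not carry over. Pictures are saved under pics/ and viewed, about 8 in all and at most 12, crops included, and the job is handed in when it is done.

Besides the shell and the picture viewer there is one more tool, called after ">>>" in YAML: its name, and indented under it one key for each argument. step_arm: Moves the arm, as the interface text tells. Its arguments: {"type":"object","properties":{"increments":{"type":"array"},"newtons":{"type":"number"}},"required":["increments"]}

```bash
mkdir -p pics; python3 - <<'E'
from rig import env
import cv2,numpy as np
for n in("scene","top"):
    d=env.get_image(n); cv2.imwrite(f"pics/{n}0.png",d["color"]); np.savez(f"{n}0.npz",**d)
    R=cv2.Rodrigues(d["rvec"])[0]; print(n,(-R.T@d["tvec"].ravel()).round(3),d["camera_matrix"].round(1).tolist(),R.round(3).tolist())
s=env.observe();print(s["position"],s["tool_rot"],s["time_s"],s["grip_width"])
E
```

```text
scene [1.27  0.048 1.034] [[521.8, 0.0, 287.8], [0.0, 521.8, 212.8], [0.0, 0.0, 1.0]] [[0.047, 0.999, -0.01], [0.783, -0.043, -0.621], [-0.62, 0.022, -0.784]]
top [0.432 0.078 1.326] [[448.5, 0.0, 285.0], [0.0, 448.5, 217.2], [0.0, 0.0, 1.0]] [[-0.025, -1.0, 0.005], [-0.995, 0.025, -0.101], [0.1, -0.008, -0.995]]
[ 0.20440426 -0.51055424  0.40420487] [[ 3.71660745e-01 -9.28368590e-01 -2.28520993e-04]
 [-9.28367737e-01 -3.71660720e-01  1.28591086e-03]
 [-1.27873153e-03 -2.65771071e-04 -9.99999147e-01]] 0.1 0.08556331393767984
```

View pics/top0.png

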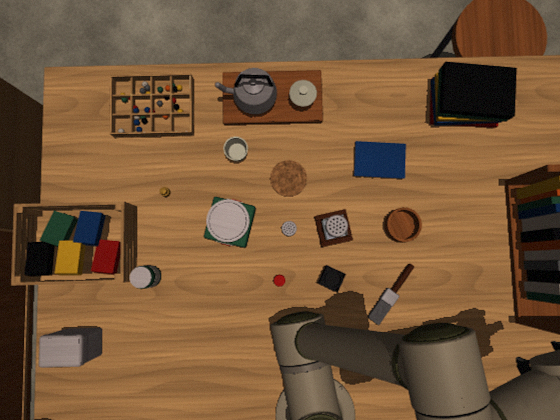

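View pics/scene0.png

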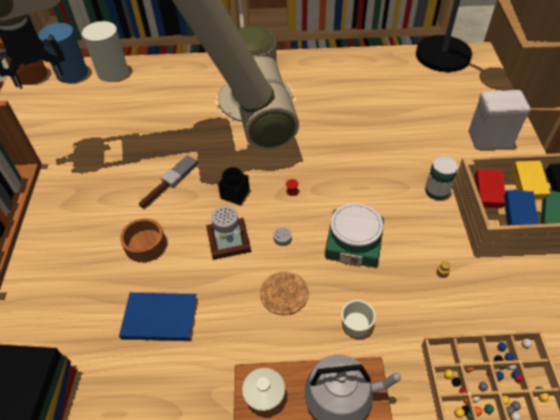

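The top view shows the jar with its large cap in the stand at (335,228), the bowl at (403,225), the pan at (229,222) and the coaster at (288,178). Possible mix-ups are the small loose cap at (289,228) and the black jar at (331,278). I choose the larger cap, the one on the clear jar in the stand.

```bash
cat > h.py <<'E'
import cv2,numpy as np
def load(n): return dict(np.load(n))
def ray(d,uv,z):
    R=cv2.Rodrigues(d["rvec"])[0]; c=-R.T@d["tvec"].ravel()
    v=R.T@np.linalg.inv(d["camera_matrix"])@np.array([uv[0],uv[1],1.]); return c+v*(z-c[2])/v[2]
def proj(d,P): return cv2.projectPoints(np.array(P,float).reshape(-1,1,3),d["rvec"],d["tvec"],d["camera_matrix"],None)[0].reshape(-1,2)
def blob(m,off=(0,0)):
    c=max(cv2.findContours(m.astype(np.uint8),cv2.RETR_EXTERNAL,cv2.CHAIN_APPROX_NONE)[0],key=cv2.contourArea)
    return c.reshape(-1,2)+np.array(off)
def planecirc(d,c,z):
    P=np.array([ray(d,p,z)[:2] for p in c]); (x,y),r=cv2.minEnclosingCircle((P*1000).astype(np.float32)); 
    return np.round([x,y,r],1)
def rect(d,c,z):
    P=np.array([ray(d,p,z)[:2] for p in c]); return cv2.minAreaRect((P*1000).astype(np.float32))
E
python3 - <<'E'
from h import *
d=load("top0.npz"); I=d["color"]; hsv=cv2.cvtColor(I,cv2.COLOR_BGR2HSV)
def win(x,y,w): return hsv[y-w:y+w,x-w:x+w],(x-w,y-w)
for n,x,y,w in(("bowl",403,225,24),("pan",229,222,32),("coaster",288,178,24),("stand",335,228,26),("cap",335,228,20)):
    h,o=win(x,y,w); print(n,"centre/edge hsv",h[w,w],h[4,4])
h,o=win(229,222,32); 
g=blob((h[...,0]>50)&(h[...,0]<95)&(h[...,1]>90),o); print("base",rect(d,g,.06))
m=(h[...,1]<60)&(h[...,2]>110); c=blob(m,o); print("pan",planecirc(d,c,.078))
h,o=win(288,178,24); m=(h[...,2]<np.median(h[:5,:5,2])*0.86); print("coaster",planecirc(d,blob(m,o),.005))
h,o=win(403,225,24); m=((h[...,0]<10)|(h[...,0]>170))&(h[...,1]>120); print("bowl",planecirc(d,blob(m,o),.045))
h,o=win(335,228,26); m=(h[...,2]<95); print("stand",rect(d,blob(m,o),.02))
h,o=win(335,226,17); m=(h[...,1]<70)&(h[...,2]>90); c=blob(m,o); print("cap",planecirc(d,c,.115))
big=cv2.resize(I[130:300,130:430],None,fx=2.6,fy=2.6,interpolation=cv2.INTER_CUBIC); cv2.imwrite("pics/crop1.png",big)
for n,p in(("cup",(235,149)),("caddy",(145,277)),("spool",(279,281)),("brush",(390,295)),("weight",(165,192)),("nb",(380,160)),("black",(331,278)),("small",(289,228)),("kettle",(255,92))): print(n,ray(d,p,.03).round(3))
E
```

```text
bowl centre/edge hsv [ 11 185 117] [ 16 147 175]
pan centre/edge hsv [  9  39 172] [ 15 149 142]
coaster centre/edge hsv [ 13 160 105] [ 15 150 162]
stand centre/edge hsv [  5  29 152] [ 15 142 167]
cap centre/edge hsv [  5  29 152] [ 16 146 162]
base ((540.6513671875, 186.40863037109375), (44.30683517456055, 119.89950561523438), 72.08942413330078)
pan [553.8 229.3  60.3]
coaster [678.9  49.6  63. ]
bowl [ 521.7 -220.7   10.1]
stand ((529.1527709960938, -71.57054138183594), (94.68191528320312, 95.32643127441406), 11.144567489624023)
cap [527.9 -65.7  35.3]
cup [0.769 0.21  0.03 ]
caddy [0.401 0.473 0.03 ]
spool [0.38 0.09 0.03]
brush [ 0.332 -0.226  0.03 ]
weight [0.646 0.416 0.03 ]
nb [ 0.725 -0.216  0.03 ]
black [ 0.385 -0.06   0.03 ]
small [0.531 0.057 0.03 ]
kettle [0.941 0.148 0.03 ]
```

View pics/crop1.png

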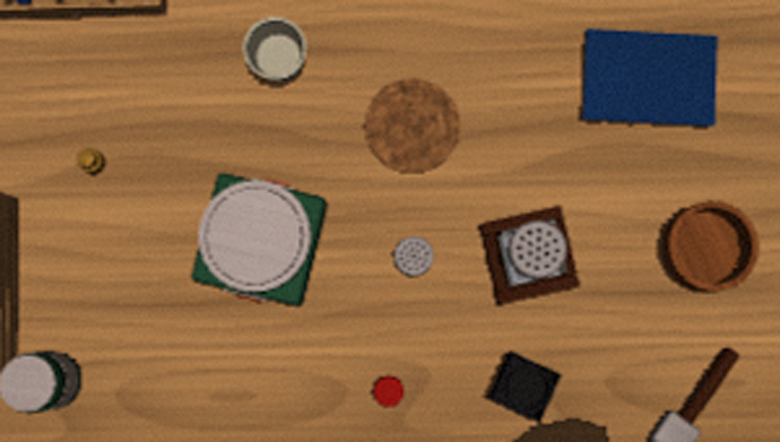

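The crop confirms it: the large perforated cap sits on the clear jar in the stand (crop 539,248), and the smaller loose cap at (413,257) and the black jar at (524,385) are decoys. The bowl rim is at about (712,247), the pan at (254,236) and the coaster at (412,126).

```bash
cat >> h.py <<'E'
def tool(env,P=None,Rt=None):
    """print shift (cm) and rotvec (rad), in the present tool axes, to TCP pose P,Rt"""
    from scipy.spatial.transform import Rotation as Ro
    import json
    s=env.observe(); p=np.array(s["position"]); R=np.array(s["tool_rot"])
    open("log.jsonl","a").write(json.dumps([list(map(float,s["q"])),p.tolist(),R.tolist()])+"\n")
    if P is not None: print("shift",(R.T@(np.array(P)-p)*100).round(2),end=" ")
    if Rt is not None: print("turn",Ro.from_matrix(R.T@Rt).as_rotvec().round(3),end=" ")
    print("t",round(s["time_s"],2),"p",p.round(4),"F",np.round(s["ft_force"],1),"w",round(s["grip_width"],4),"q",np.round(s["q"],1))
def down(yaw):
    a=np.radians(yaw); c,s=np.cos(a),np.sin(a); return np.array([[c,s,0],[s,-c,0],[0,0,-1.]])
E
python3 - <<'E'
from rig import env
from h import *
d=load("top0.npz")
f=lambda x,y,z:ray(d,(x/2.6+130-.3,y/2.6+130-.3),z).round(4)
print("bowl",f(712.5,246.5,.045),"cap",f(539,248,.098),"pan",f(254,236,.078),"coaster",f(412,126,.005))
print("stand corners",[f(*c,.02)[:2] for c in((478,223),(560,206),(579,285),(497,305))])
s=load("scene0.npz")
for n,uv,z in(("bowl",(142,233),.045),("cap",(224.5,216),.098),("pan",(357,226),.078),("coaster",(284.5,293),.005)): print("sc",n,ray(s,uv,z).round(4))
print(env.tips_ahead); 
b=f(712.5,246.5,.045)
# pinch wall on +y side, jaws along y
tool(env,[b[0],b[1]+.046,.30],down(-90)); print(b)
E
```

```text
bowl [ 0.5319 -0.2722  0.045 ] cap [ 0.5308 -0.074   0.098 ] pan [0.553  0.2293 0.078 ] coaster [0.6824 0.0552 0.005 ]
stand corners [array([ 0.567 , -0.0159]), array([ 0.584 , -0.1091]), array([ 0.4943, -0.1269]), array([ 0.4743, -0.0343])]
sc bowl [ 0.5295 -0.2694  0.045 ]
sc cap [ 0.5311 -0.0699  0.098 ]
sc pan [0.5611 0.2315 0.078 ]
sc coaster [0.6849 0.059  0.005 ]
0.1734
shift [-14.21 -40.97  10.45] turn [-0.     0.001  0.381] t 0.1 p [ 0.2044 -0.5106  0.4042] F [ 0.1 -0.3  0.5] w 0.0856 q [-80.5  21.8  74.4  -0.   83.9 -12.3]
[ 0.5319 -0.2722  0.045 ]
```

>>> step_arm:
  increments:
    - {"x":-1.2,"y":-3.4,"z":0.8,"gripper":4.5}
    - {"x":-1.2,"y":-3.4,"z":0.8}
    - {"x":-1.2,"y":-3.4,"z":0.8}
    - {"x":-1.2,"y":-3.4,"z":0.8}
    - {"x":-1.2,"y":-3.4,"z":0.8}
    - {"x":-1.2,"y":-3.4,"z":0.8}
    - {"x":-1.2,"y":-3.4,"z":0.8}
    - {"x":-1.2,"y":-3.4,"z":0.8}
    - {"x":-1.2,"y":-3.4,"z":0.8}
    - {"x":-1.2,"y":-3.4,"z":0.8}
    - {"x":-1.2,"y":-3.4,"z":0.8}
    - {"x":-1.0,"y":-3.5,"z":0.8}
    - {"wz":0.127}
    - {"wz":0.127}
    - {"wz":0.127}
    - {}

```text
invalid input at $.increments[0]: expected keys x, y, z, wx, wy, wz, gripper
```

```bash
python3 - <<'E'
from rig import env
from h import *
tool(env,[.531,-.271+.046,.30],down(-90))
for n in("wrist","top"):
    d=env.get_image(n); np.savez(n+"1.npz",**d); R=cv2.Rodrigues(d["rvec"])[0]; print((-R.T@d["tvec"].ravel()).round(3))
    cv2.imwrite(f"pics/{n}1.png",d["color"])
E
```

```text
shift [-14.36 -40.93  10.45] turn [-0.     0.001  0.381] t 0.1 p [ 0.2044 -0.5106  0.4042] F [ 0.1 -0.3  0.5] w 0.0856 q [-80.5  21.8  74.4  -0.   83.9 -12.3]
[ 0.266 -0.486  0.373]
[0.432 0.078 1.326]
```

View pics/wrist1.png

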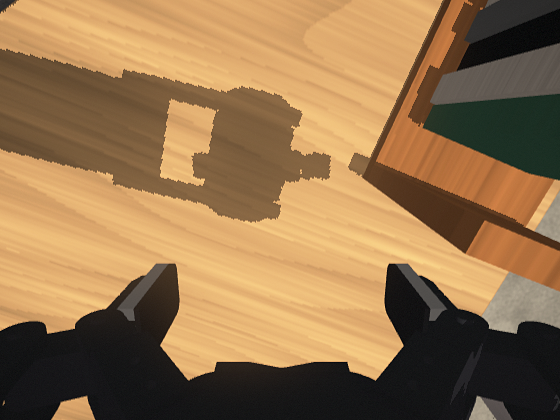

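The arm hadn't moved, because every row must carry all the keys. The picture shows only the table and the finger tips at (170,265) and (397,265).

>>> step_arm:
  increments:
    - {"x":-1.2,"y":-3.4,"z":0.8,"wx":0,"wy":0,"wz":0,"gripper":4.5}
    - {"x":-1.2,"y":-3.4,"z":0.8,"wx":0,"wy":0,"wz":0,"gripper":4.5}
    - {"x":-1.2,"y":-3.4,"z":0.8,"wx":0,"wy":0,"wz":0,"gripper":4.5}
    - {"x":-1.2,"y":-3.4,"z":0.8,"wx":0,"wy":0,"wz":0,"gripper":4.5}
    - {"x":-1.2,"y":-3.4,"z":0.8,"wx":0,"wy":0,"wz":0,"gripper":4.5}
    - {"x":-1.2,"y":-3.4,"z":0.8,"wx":0,"wy":0,"wz":0,"gripper":4.5}
    - {"x":-1.2,"y":-3.4,"z":0.8,"wx":0,"wy":0,"wz":0,"gripper":4.5}
    - {"x":-1.2,"y":-3.4,"z":0.8,"wx":0,"wy":0,"wz":0,"gripper":4.5}
    - {"x":-1.2,"y":-3.4,"z":0.8,"wx":0,"wy":0,"wz":0,"gripper":4.5}
    - {"x":-1.2,"y":-3.4,"z":0.8,"wx":0,"wy":0,"wz":0,"gripper":4.5}
    - {"x":-1.2,"y":-3.4,"z":0.8,"wx":0,"wy":0,"wz":0,"gripper":4.5}
    - {"x":-1.1,"y":-3.5,"z":0.8,"wx":0,"wy":0,"wz":0,"gripper":4.5}
    - {"x":0,"y":0,"z":0,"wx":0,"wy":0,"wz":0.127,"gripper":4.5}
    - {"x":0,"y":0,"z":0,"wx":0,"wy":0,"wz":0.127,"gripper":4.5}
    - {"x":0,"y":0,"z":0,"wx":0,"wy":0,"wz":0.127,"gripper":4.5}
    - {"x":0,"y":0,"z":0,"wx":0,"wy":0,"wz":0,"gripper":4.5}

```text
time_s: 1.8
position: [0.531, -0.2257, 0.3085]
tool_rot: [[-0.001, -1.0, -0.0], [-1.0, 0.001, 0.0], [-0.0, 0.0, -1.0]]
ft_force: [-0.1, -0.3, -0.3]
grip_width: 0.045
```

```bash
python3 - <<'E'
from rig import env
from h import *
tool(env,[.531,-.271+.046,.30],down(-90))
out=[]
for n in("wrist","top"):
    d=env.get_image(n); np.savez(n+"1.npz",**d); out.append(d["color"])
    R=cv2.Rodrigues(d["rvec"])[0]; print((-R.T@d["tvec"].ravel()).round(3))
cv2.imwrite("pics/w1.png",out[0])
d=load("wrist1.npz"); print("bowl rim proj",proj(d,[[.531+.05*np.cos(a),-.271+.05*np.sin(a),.045] for a in np.radians([0,90,180,270])]).round(0).tolist(), "grasp",proj(d,[[.531,-.225,.045]]).round(0).tolist())
E
```

```text
shift [-0.07  0.    0.85] turn [ 0.     0.    -0.001] t 1.8 p [ 0.531  -0.2257  0.3085] F [-0.1 -0.3 -0.3] w 0.045 q [-34.8  29.3  78.6   0.   72.1  55.3]
[ 0.597 -0.226  0.277]
[0.432 0.078 1.326]
bowl rim proj [[350.0, 143.0], [274.0, 216.0], [343.0, 281.0], [418.0, 216.0]] grasp [[280.0, 216.0]]
```

View pics/w1.png

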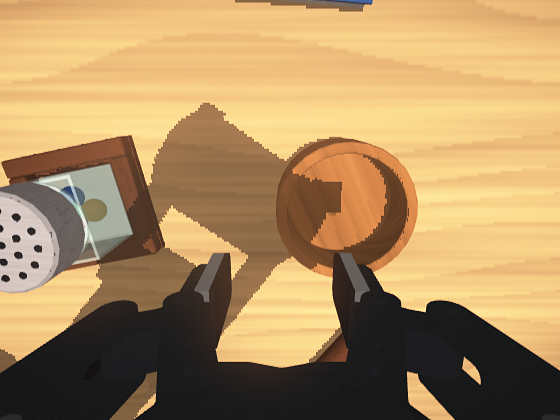

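The wrist view shows the bowl rim spanning (277..418, 138..277) with its wall between the jaws, so the bowl centre is about (0.534, -0.272). I go down and pinch the wall.

>>> step_arm:
  increments:
    - {"x":0,"y":-0.3,"z":3,"wx":0,"wy":0,"wz":0,"gripper":4.5}
    - {"x":0,"y":0,"z":3,"wx":0,"wy":0,"wz":0,"gripper":4.5}
    - {"x":0,"y":0,"z":3,"wx":0,"wy":0,"wz":0,"gripper":4.5}
    - {"x":0,"y":0,"z":1.7,"wx":0,"wy":0,"wz":0,"gripper":4.5}
    - {"x":0,"y":0,"z":0.9,"wx":0,"wy":0,"wz":0,"gripper":4.5}
    - {"x":0,"y":0,"z":0,"wx":0,"wy":0,"wz":0,"gripper":4.5}
    - {"x":0,"y":0,"z":0,"wx":0,"wy":0,"wz":0,"gripper":0.4}
    - {"x":0,"y":0,"z":0,"wx":0,"wy":0,"wz":0,"gripper":0.4}
    - {"x":0,"y":0,"z":0,"wx":0,"wy":0,"wz":0,"gripper":0.4}
    - {"x":0,"y":0,"z":0,"wx":0,"wy":0,"wz":0,"gripper":0.4}
    - {"x":0,"y":0,"z":0,"wx":0,"wy":0,"wz":0,"gripper":0.4}
    - {"x":0,"y":0,"z":0,"wx":0,"wy":0,"wz":0,"gripper":0.4}
  newtons: 45

```text
time_s: 3.1
position: [0.5341, -0.2259, 0.1938]
tool_rot: [[0.0, -1.0, 0.002], [-1.0, -0.0, -0.001], [0.001, -0.002, -1.0]]
ft_force: [-1.7, 0.3, 6.5]
grip_width: 0.0072
```

>>> step_arm:
  increments:
    - {"x":0,"y":0,"z":-1,"wx":0,"wy":0,"wz":0,"gripper":0.4}
    - {"x":0,"y":0,"z":-3,"wx":0,"wy":0,"wz":0,"gripper":0.4}
    - {"x":0,"y":0,"z":-4,"wx":0,"wy":0,"wz":0,"gripper":0.4}
    - {"x":0,"y":0,"z":-4,"wx":0,"wy":0,"wz":0,"gripper":0.4}
    - {"x":0,"y":0,"z":-2,"wx":0,"wy":0,"wz":0,"gripper":0.4}
    - {"x":-1.9,"y":-0.2,"z":0,"wx":0,"wy":0,"wz":0,"gripper":0.4}
    - {"x":-4,"y":-0.2,"z":0,"wx":0,"wy":0,"wz":0,"gripper":0.4}
    - {"x":-4,"y":-0.2,"z":0,"wx":0,"wy":0,"wz":0,"gripper":0.4}
    - {"x":-4,"y":-0.2,"z":0,"wx":0,"wy":0,"wz":0,"gripper":0.4}
    - {"x":-4,"y":-0.2,"z":0,"wx":0,"wy":0,"wz":0,"gripper":0.4}
    - {"x":-4,"y":-0.2,"z":0,"wx":0,"wy":0,"wz":0,"gripper":0.4}
    - {"x":-4,"y":-0.2,"z":0,"wx":0,"wy":0,"wz":0,"gripper":0.4}
    - {"x":-4,"y":-0.2,"z":0,"wx":0,"wy":0,"wz":0,"gripper":0.4}
    - {"x":-4,"y":-0.2,"z":0,"wx":0,"wy":0,"wz":0,"gripper":0.4}
    - {"x":-4,"y":-0.2,"z":0,"wx":0,"wy":0,"wz":0,"gripper":0.4}
    - {"x":-4,"y":-0.2,"z":0,"wx":0,"wy":0,"wz":0,"gripper":0.4}
    - {"x":-4,"y":0,"z":0,"wx":0,"wy":0,"wz":0,"gripper":0.4}
    - {"x":-3,"y":0,"z":0,"wx":0,"wy":0,"wz":0,"gripper":0.4}
    - {"x":-1.3,"y":0,"z":0,"wx":0,"wy":0,"wz":0,"gripper":0.4}
    - {"x":0,"y":0,"z":0,"wx":0,"wy":0,"wz":0,"gripper":0.4}

```text
time_s: 5.1
position: [0.5552, 0.2778, 0.3316]
tool_rot: [[0.002, -1.0, -0.002], [-1.0, -0.002, -0.0], [0.0, 0.002, -1.0]]
ft_force: [0.3, 0.2, -1.4]
grip_width: 0.0069
```

```bash
python3 - <<'E'
from rig import env
from h import *
tool(env,[.556,.276,.30],down(-90))
d=env.get_image("wrist"); np.savez("wrist2.npz",**d); I=d["color"]
print("pan rim pred",proj(d,[[.556+.06*np.cos(a),.230+.06*np.sin(a),.078] for a in np.radians([0,90,180,270])]).round(0).tolist())
t=env.get_image("top")["color"]; 
cv2.imwrite("pics/w2.png",I)
hsv=cv2.cvtColor(I,cv2.COLOR_BGR2HSV); m=(hsv[...,1]<60)&(hsv[...,2]>120); c=blob(m); print(c.min(0),c.max(0),planecirc(d,c,.078))
E
```

```text
shift [ 0.18 -0.09  3.16] turn [ 0.002 -0.     0.002] t 5.1 p [0.5552 0.2778 0.3316] F [ 0.3  0.2 -1.4] w 0.0069 q [ 15.7  32.1  69.1   0.   78.9 105.5]
pan rim pred [[358.0, 126.0], [263.0, 218.0], [348.0, 299.0], [442.0, 218.0]]
[262 118] [418 250] [565.3 239.2  58. ]
```

View pics/w2.png

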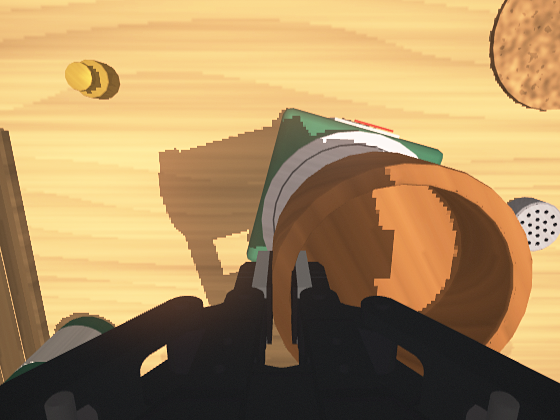

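The bowl hangs roughly level in the jaws, with the pan's left and upper arc visible from (262,215) to (350,132). I'll fit that arc to get the pan centre.

```bash
python3 - <<'E'
from h import *
from scipy.optimize import least_squares
d=load("wrist2.npz"); hsv=cv2.cvtColor(d["color"],cv2.COLOR_BGR2HSV); m=(hsv[...,1]<60)&(hsv[...,2]>100)
pts=[]
for v in range(150,235,3):
    r=np.where(m[v,240:360])[0]
    if len(r): pts.append((240+r[0],v))
for u in range(300,350,3):
    r=np.where(m[122:180,u])[0]
    if len(r): pts.append((u,122+r[0]))
print(pts)
P=np.array([ray(d,p,.078)[:2] for p in pts])
f=least_squares(lambda c:np.hypot(*(P-c).T)-.06,[.556,.23],loss="soft_l1",f_scale=.001); print(f.x.round(4),(f.fun*1000).round(1))
# bowl rim right edge
m2=(hsv[...,0]<14)&(hsv[...,1]>120)
pr=proj(d,[[.5552+.05*np.cos(a),.2778-.046+.05*np.sin(a),.3316-.193+.045] for a in np.radians([0,90,180,270])]); print("bowl rim pred",pr.round(0).tolist())
E
```

```text
[(np.int64(297), 150), (np.int64(294), 153), (np.int64(290), 156), (np.int64(287), 159), (np.int64(284), 162), (np.int64(282), 165), (np.int64(280), 168), (np.int64(278), 171), (np.int64(276), 174), (np.int64(273), 177), (np.int64(272), 180), (np.int64(270), 183), (np.int64(269), 186), (np.int64(268), 189), (np.int64(267), 192), (np.int64(266), 195), (np.int64(265), 198), (np.int64(264), 201), (np.int64(264), 204), (np.int64(263), 207), (np.int64(263), 210), (np.int64(262), 213), (np.int64(262), 216), (np.int64(262), 219), (np.int64(262), 222), (np.int64(262), 225), (np.int64(262), 228), (np.int64(263), 231), (np.int64(263), 234), (300, np.int64(148)), (303, np.int64(146)), (306, np.int64(144)), (309, np.int64(143)), (312, np.int64(141)), (315, np.int64(139)), (318, np.int64(138)), (321, np.int64(137)), (324, np.int64(136)), (327, np.int64(135)), (330, np.int64(134)), (333, np.int64(133)), (336, np.int64(132)), (339, np.int64(132)), (342, np.int64(122)), (345, np.int64(122)), (348, np.int64(122))]
[0.5539 0.2306] [ 0.1 -0.2  0.1  0.1  0.3 -0.  -0.2 -0.3 -0.3  0.4  0.   0.3  0.1 -0.
 -0.1 -0.1 -0.   0.1 -0.3  0.  -0.2  0.2  0.1  0.   0.   0.1  0.3 -0.1
  0.2 -0.  -0.1 -0.  -0.5 -0.3  0.  -0.2 -0.3 -0.4 -0.5 -0.4 -0.3 -0.1
 -0.5  5.2  5.   4.8]
bowl rim pred [[417.0, 166.0], [270.0, 299.0], [392.0, 408.0], [536.0, 299.0]]
```

>>> step_arm:
  increments:
    - {"x":0.1,"y":0.1,"z":2,"wx":0,"wy":0,"wz":0,"gripper":0.4}
    - {"x":0,"y":0,"z":2,"wx":0,"wy":0,"wz":0,"gripper":0.4}
    - {"x":0,"y":0,"z":1.4,"wx":0,"wy":0,"wz":0,"gripper":0.4}
    - {"x":0,"y":0,"z":0.5,"wx":0,"wy":0,"wz":0,"gripper":0.4}
    - {"x":0,"y":0,"z":0.5,"wx":0,"wy":0,"wz":0,"gripper":0.4}
    - {"x":0,"y":0,"z":0.5,"wx":0,"wy":0,"wz":0,"gripper":0.4}
    - {"x":0,"y":0,"z":0,"wx":0,"wy":0,"wz":0,"gripper":0.4}
    - {"x":0,"y":0,"z":0,"wx":0,"wy":0,"wz":0,"gripper":0.4}

```text
time_s: 6.0
position: [0.5552, 0.2751, 0.2642]
tool_rot: [[-0.0, -1.0, 0.001], [-1.0, 0.0, 0.0], [-0.0, -0.001, -1.0]]
ft_force: [-0.3, -0.5, -0.8]
grip_width: 0.007
```

>>> step_arm:
  increments:
    - {"x":0,"y":0,"z":0.2,"wx":0,"wy":0,"wz":0,"gripper":0.4}
    - {"x":0,"y":0,"z":0,"wx":0,"wy":0,"wz":0,"gripper":0.4}
    - {"x":0,"y":0,"z":0,"wx":0,"wy":0,"wz":0,"gripper":1.5}
    - {"x":0,"y":0,"z":0,"wx":0,"wy":0,"wz":0,"gripper":2.5}
    - {"x":0,"y":0,"z":0,"wx":0,"wy":0,"wz":0,"gripper":3.5}
    - {"x":0,"y":0,"z":0,"wx":0,"wy":0,"wz":0,"gripper":3.5}
    - {"x":0,"y":0,"z":0,"wx":0,"wy":0,"wz":0,"gripper":3.5}
    - {"x":0,"y":0,"z":-1.5,"wx":0,"wy":0,"wz":0,"gripper":3.5}
    - {"x":0,"y":0,"z":-3,"wx":0,"wy":0,"wz":0,"gripper":3.5}
    - {"x":0,"y":0,"z":-4,"wx":0,"wy":0,"wz":0,"gripper":3.5}
    - {"x":4,"y":0,"z":-2,"wx":0,"wy":0,"wz":0,"gripper":8.5}
    - {"x":4,"y":0,"z":0,"wx":0,"wy":0,"wz":0,"gripper":8.5}
    - {"x":4,"y":0,"z":0,"wx":0,"wy":0,"wz":0,"gripper":8.5}
    - {"x":3,"y":0,"z":0,"wx":0,"wy":0,"wz":0,"gripper":8.5}
    - {"x":0,"y":0,"z":0,"wx":0,"wy":0,"wz":0,"gripper":8.5}

```text
time_s: 7.5
position: [0.5552, 0.1222, 0.3669]
tool_rot: [[-0.004, -1.0, 0.0], [-1.0, 0.004, -0.001], [0.001, -0.0, -1.0]]
ft_force: [-0.5, 0.8, -0.2]
grip_width: 0.0849
```

```bash
python3 - <<'E'
from rig import env
from h import *
tool(env,[.531,-.073,.32],down(-55))
w=env.get_image("wrist"); np.savez("wrist3.npz",**w); s=env.get_image("scene"); np.savez("scene3.npz",**s)
a=w["color"]; b=cv2.resize(s["color"][150:300,150:430],None,fx=2,fy=2)
cv2.imwrite("pics/w3.png",cv2.resize(a,None,fx=1,fy=1)); cv2.imwrite("pics/s3.png",b)
cv2.imwrite("pics/c3.png",np.vstack([np.pad(cv2.resize(a,None,fx=.7,fy=.7),((0,0),(0,560-392),(0,0))),b]))
E
```

```text
shift [19.53  2.34  4.7 ] turn [ 0.    -0.001 -0.615] t 7.5 p [0.5552 0.1222 0.3669] F [-0.5  0.8 -0.2] w 0.0849 q [ 0.5 25.3 75.1 -0.  79.6 90.7]
```

View pics/c3.png

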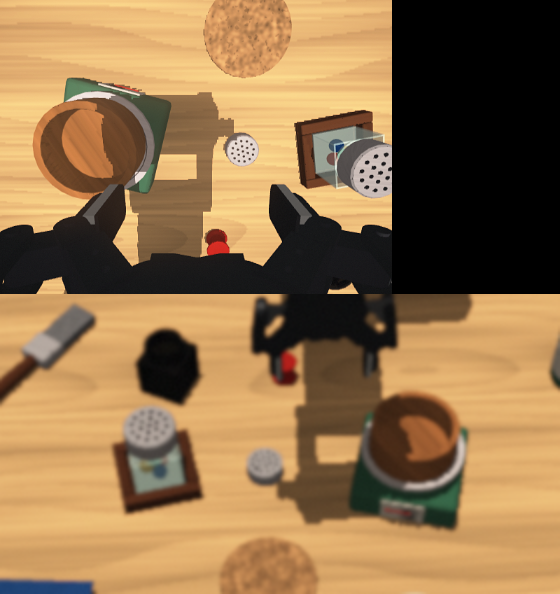

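The bowl stands on the balance, with its rim concentric with the pan in the scene view, and the arm is clear. Next I measure the bowl numerically and approach the cap.

>>> step_arm:
  increments:
    - {"x":2,"y":0.4,"z":0.5,"wx":0,"wy":0,"wz":0,"gripper":8.5}
    - {"x":4,"y":0.4,"z":1,"wx":0,"wy":0,"wz":0,"gripper":8.5}
    - {"x":4,"y":0.4,"z":1,"wx":0,"wy":0,"wz":0,"gripper":8.5}
    - {"x":4,"y":0.4,"z":1,"wx":0,"wy":0,"wz":0,"gripper":8.5}
    - {"x":3.5,"y":0.4,"z":0.8,"wx":0,"wy":0,"wz":0,"gripper":8.5}
    - {"x":1.9,"y":0.4,"z":0.4,"wx":0,"wy":0,"wz":0,"gripper":8.5}
    - {"x":0,"y":0,"z":0,"wx":0,"wy":0,"wz":0,"gripper":8.5}

```text
time_s: 8.3
position: [0.5311, -0.0697, 0.3191]
tool_rot: [[-0.002, -1.0, -0.001], [-1.0, 0.002, 0.0], [-0.0, 0.001, -1.0]]
ft_force: [0.1, 0.9, 0.7]
grip_width: 0.085
```

```bash
python3 - <<'E'
from rig import env
from h import *
d=load("wrist3.npz"); hsv=cv2.cvtColor(d["color"],cv2.COLOR_BGR2HSV)
m=(hsv[...,0]<13)&(hsv[...,1]>130)&(hsv[...,2]>40); m[:, 230:]=0; m[290:]=0; c=blob(m); print("bowl",c.min(0),c.max(0),planecirc(d,c,.113))
tool(env,[.531,-.072,.25],down(-90))
w=env.get_image("wrist"); np.savez("wrist4.npz",**w); I=w["color"]; cv2.imwrite("pics/w4.png",I)
print("cap pred",proj(w,[[.531+.0305*np.cos(a),-.072+.0305*np.sin(a),.098] for a in np.radians([0,90,180,270])]).round(0).tolist())
print("stand pred",proj(w,[[.567,-.0159,.02],[.584,-.1091,.02],[.4943,-.1269,.02],[.4743,-.0343,.02]]).round(0).tolist())
E
```

```text
bowl [145 154] [205 256] [564.4 195.6  35. ]
shift [ 0.23 -0.    6.91] turn [ 0.001  0.    -0.002] t 8.3 p [ 0.5311 -0.0697  0.3191] F [0.1 0.9 0.7] w 0.085 q [-20.1  24.9  84.6  -0.   70.6  70. ]
cap pred [[285.0, 184.0], [233.0, 236.0], [285.0, 283.0], [338.0, 235.0]]
stand pred [[211.0, 158.0], [333.0, 135.0], [351.0, 246.0], [239.0, 269.0]]
```

View pics/w4.png

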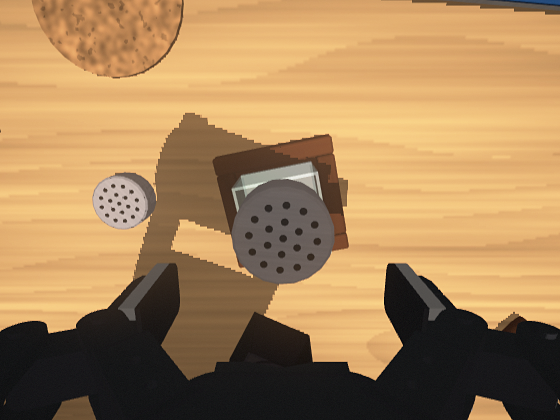

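The wrist view shows the cap at (283,232), about 1 mm from the estimate, with the jar square to the stand at about 11 degrees. I grip the cap.

>>> step_arm:
  increments:
    - {"x":0.1,"y":-0.1,"z":2,"wx":0,"wy":0,"wz":0,"gripper":8.5}
    - {"x":0,"y":0,"z":2.5,"wx":0,"wy":0,"wz":0,"gripper":8.5}
    - {"x":0,"y":0,"z":2,"wx":0,"wy":0,"wz":0,"gripper":8.5}
    - {"x":0,"y":0,"z":1.1,"wx":0,"wy":0,"wz":0,"gripper":8.5}
    - {"x":0,"y":0,"z":0,"wx":0,"wy":0,"wz":0,"gripper":8.5}
    - {"x":0,"y":0,"z":0,"wx":0,"wy":0,"wz":0,"gripper":5.5}
    - {"x":0,"y":0,"z":0,"wx":0,"wy":0,"wz":0,"gripper":5.5}
    - {"x":0,"y":0,"z":0,"wx":0,"wy":0,"wz":0,"gripper":5.5}
    - {"x":0,"y":0,"z":0,"wx":0,"wy":0,"wz":0,"gripper":5.5}
    - {"x":0,"y":0,"z":0,"wx":0,"wy":0,"wz":0,"gripper":5.5}
  newtons: 70

```text
time_s: 9.35
position: [0.5323, -0.0697, 0.2454]
tool_rot: [[-0.0, -1.0, 0.003], [-1.0, 0.0, -0.001], [0.001, -0.003, -1.0]]
ft_force: [-0.7, 0.7, 5.5]
grip_width: 0.0592
```

>>> step_arm:
  increments:
    - {"x":0,"y":0,"z":0,"wx":0,"wy":0,"wz":-0.1,"gripper":5.5}
    - {"x":0,"y":0,"z":0,"wx":0,"wy":0,"wz":-0.1,"gripper":5.5}
    - {"x":0,"y":0,"z":0,"wx":0,"wy":0,"wz":-0.1,"gripper":5.5}
    - {"x":0,"y":0,"z":0,"wx":0,"wy":0,"wz":-0.1,"gripper":5.5}
    - {"x":0,"y":0,"z":0,"wx":0,"wy":0,"wz":-0.1,"gripper":5.5}
    - {"x":0,"y":0,"z":0,"wx":0,"wy":0,"wz":-0.1,"gripper":5.5}
    - {"x":0,"y":0,"z":0,"wx":0,"wy":0,"wz":0,"gripper":5.5}

```text
time_s: 10.05
position: [0.5323, -0.0699, 0.2454]
tool_rot: [[0.567, -0.824, 0.003], [-0.824, -0.567, -0.001], [0.003, -0.002, -1.0]]
ft_force: [-1.4, 0.3, 5.4]
grip_width: 0.0594
```

```bash
python3 - <<'E'
from rig import env
from h import *
tool(env); print(env.observe()["wrist_torque"])
E
```

```text
t 10.05 p [ 0.5323 -0.0699  0.2454] F [-1.4  0.3  5.4] w 0.0594 q [-20.1  30.3  89.6  -0.   59.9  35.4]
[0.00407221 0.07601774 0.0227512 ]
```

>>> step_arm:
  increments:
    - {"x":0,"y":0,"z":0,"wx":0,"wy":0,"wz":-0.1,"gripper":5.5}
    - {"x":0,"y":0,"z":0,"wx":0,"wy":0,"wz":-0.1,"gripper":5.5}
    - {"x":0,"y":0,"z":0,"wx":0,"wy":0,"wz":-0.1,"gripper":5.5}
    - {"x":0,"y":0,"z":0,"wx":0,"wy":0,"wz":-0.1,"gripper":5.5}
    - {"x":0,"y":0,"z":0,"wx":0,"wy":0,"wz":-0.1,"gripper":5.5}
    - {"x":0,"y":0,"z":0,"wx":0,"wy":0,"wz":-0.1,"gripper":5.5}
    - {"x":0,"y":0,"z":0,"wx":0,"wy":0,"wz":-0.1,"gripper":5.5}
    - {"x":0,"y":0,"z":0,"wx":0,"wy":0,"wz":-0.1,"gripper":5.5}
    - {"x":0,"y":0,"z":0,"wx":0,"wy":0,"wz":-0.1,"gripper":5.5}
    - {"x":0,"y":0,"z":0,"wx":0,"wy":0,"wz":-0.1,"gripper":5.5}
    - {"x":0,"y":0,"z":0,"wx":0,"wy":0,"wz":-0.15,"gripper":5.5}
    - {"x":0,"y":0,"z":0,"wx":0,"wy":0,"wz":0,"gripper":5.5}
    - {"x":0,"y":0,"z":-0.6,"wx":0,"wy":0,"wz":0,"gripper":5.5}
    - {"x":0,"y":0,"z":0,"wx":0,"wy":0,"wz":0,"gripper":5.5}

```text
time_s: 11.45
position: [0.532, -0.0697, 0.251]
tool_rot: [[0.984, 0.178, 0.002], [0.178, -0.984, -0.001], [0.001, 0.001, -1.0]]
ft_force: [-2.2, 1.3, -0.2]
grip_width: 0.0594
```

```bash
python3 - <<'E'
from rig import env
from h import *
tool(env); print(env.observe()["wrist_torque"])
E
```

```text
t 11.45 p [ 0.532  -0.0697  0.251 ] F [-2.2  1.3 -0.2] w 0.0594 q [-20.1  29.8  89.3   0.   60.7 -30.4]
[ 0.2655927   0.42612333 -0.02234619]
```

>>> step_arm:
  increments:
    - {"x":0,"y":0,"z":-0.5,"wx":0,"wy":0,"wz":0,"gripper":5.5}
    - {"x":0,"y":0,"z":-0.5,"wx":0,"wy":0,"wz":0,"gripper":5.5}
    - {"x":0,"y":0,"z":-0.5,"wx":0,"wy":0,"wz":0,"gripper":5.5}
    - {"x":0,"y":0,"z":-0.5,"wx":0,"wy":0,"wz":0,"gripper":5.5}
    - {"x":0,"y":0,"z":-1,"wx":0,"wy":0,"wz":0,"gripper":5.5}
    - {"x":0,"y":0,"z":-1,"wx":0,"wy":0,"wz":0,"gripper":5.5}
    - {"x":0,"y":0,"z":-1,"wx":0,"wy":0,"wz":0,"gripper":5.5}
    - {"x":0,"y":0,"z":0,"wx":0,"wy":0,"wz":0,"gripper":5.5}

```text
time_s: 12.25
position: [0.5322, -0.0699, 0.3014]
tool_rot: [[0.984, 0.178, 0.003], [0.178, -0.984, -0.001], [0.003, 0.002, -1.0]]
ft_force: [-0.1, -0.8, -0.8]
grip_width: 0.0592
```

```bash
python3 - <<'E'
from rig import env
from h import *
w=env.get_image("scene"); np.savez("scene5.npz",**w); t=env.get_image("wrist"); np.savez("wrist5.npz",**t)
a=cv2.resize(w["color"][150:290,150:350],None,fx=2.8,fy=2.8); b=t["color"]
cv2.imwrite("pics/c5.png",np.vstack([a,cv2.resize(b,None,fx=1,fy=.47)]))
d3=load("wrist3.npz"); print("bowl",ray(d3,(128.6,211),.113).round(4))
tool(env,[.683,.057,.251],None)
E
```

```text
bowl [0.5618 0.2239 0.113 ]
shift [17.12 -9.79  4.89] t 12.35 p [ 0.5319 -0.0698  0.2999] F [-0.2  0.2 -1.4] w 0.0593 q [-20.1  26.2  85.9   0.   67.8 -30.4]
```

View pics/c5.png

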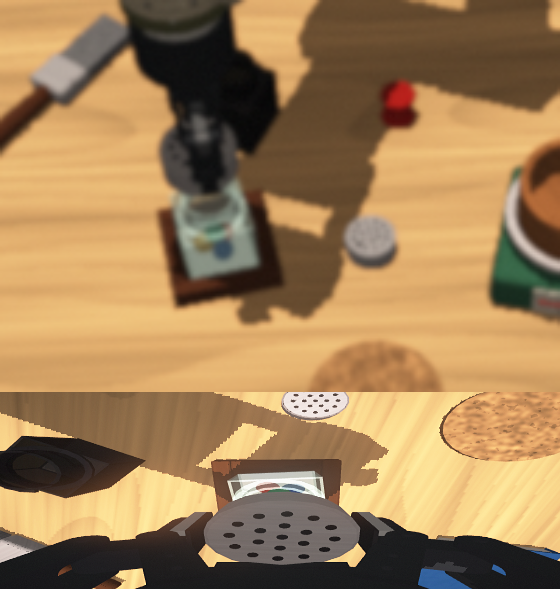

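The cap is off in the gripper, and the jar stands in the stand with its beads in it. Next I measure the coaster and the bowl numerically.

```bash
python3 - <<'E'
from rig import env
from h import *
from scipy.optimize import least_squares
def fit(P,r,g):
    f=least_squares(lambda c:np.hypot(*(P-c).T)-r,g,loss="soft_l1",f_scale=.001); return f.x.round(4),round(np.median(abs(f.fun))*1000,2)
w=load("wrist4.npz"); L=cv2.cvtColor(w["color"],cv2.COLOR_BGR2LAB).astype(int)
g=cv2.GaussianBlur(w["color"],(5,5),0).astype(int); m=(g[...,2]<225)&(g[...,1]<165); m[100:]=0; m[:,200:]=0
c=blob(m); c=c[(c[:,1]>3)&(c[:,0]>3)]; P=np.array([ray(w,p,.005)[:2] for p in c]); print("coaster wrist",fit(P,.055,[.683,.057]),len(c),c.min(0),c.max(0))
t=env.get_image("top"); np.savez("top5.npz",**t); I=t["color"]; h=cv2.cvtColor(I,cv2.COLOR_BGR2HSV)
x0,y0=200,190; s=h[y0:255,x0:260]; m=(s[...,1]>110)&((s[...,0]<13)); c=blob(m,(x0,y0)); print("bowl top",planecirc(t,c,.113),c.min(0),c.max(0))
d=load("wrist3.npz"); h=cv2.cvtColor(d["color"],cv2.COLOR_BGR2HSV); m=((h[...,0]<14)&(h[...,1]>120)); m[:,240:]=0; m[275:]=0
# orange table differs in hue?
print("table hsv",h[60,60],"bowl",h[215,190],h[215,60])
cv2.imwrite("pics/b5.png",np.hstack([cv2.resize(I[190:260,190:270],(480,420),interpolation=cv2.INTER_CUBIC),]))
E
```

```text
coaster wrist (array([0.6817, 0.0559]), np.float64(0.66)) 252 [4 4] [199  78]
bowl top [556.1 226.5  50.6] [209 200] [245 236]
table hsv [ 17 127 231] bowl [ 12 154 104] [ 13 159 109]
```

>>> step_arm:
  increments:
    - {"x":1.1,"y":-0.7,"z":0,"wx":0,"wy":0,"wz":0,"gripper":5.5}
    - {"x":2.5,"y":-1.4,"z":0,"wx":0,"wy":0,"wz":0,"gripper":5.5}
    - {"x":2.5,"y":-1.4,"z":0,"wx":0,"wy":0,"wz":0,"gripper":5.5}
    - {"x":2.5,"y":-1.4,"z":0,"wx":0,"wy":0,"wz":0,"gripper":5.5}
    - {"x":2.5,"y":-1.4,"z":1,"wx":0,"wy":0,"wz":0,"gripper":5.5}
    - {"x":2.5,"y":-1.4,"z":1,"wx":0,"wy":0,"wz":0,"gripper":5.5}
    - {"x":2.5,"y":-1.4,"z":1,"wx":0,"wy":0,"wz":0,"gripper":5.5}
    - {"x":1.0,"y":-0.7,"z":1,"wx":0,"wy":0,"wz":0,"gripper":5.5}
    - {"x":0,"y":0,"z":0,"wx":0,"wy":0,"wz":0,"gripper":5.5}

```text
time_s: 13.3
position: [0.6831, 0.0585, 0.2572]
tool_rot: [[0.984, 0.18, -0.004], [0.18, -0.984, 0.0], [-0.003, -0.001, -1.0]]
ft_force: [-0.4, -0.2, -0.8]
grip_width: 0.0598
```

```bash
python3 - <<'E'
from rig import env
from h import *
tool(env,[.683,.057,.1815],None)
import json
for l in open("log.jsonl"):
    q,p,R=json.loads(l); print(np.round(q,2),np.round(p,4))
E
```

```text
shift [-0.01  0.16  7.57] t 13.3 p [0.6831 0.0585 0.2572] F [-0.4 -0.2 -0.8] w 0.0598 q [ -5.   42.3  62.    0.   75.9 -15.3]
[-80.52  21.84  74.38  -0.    83.86 -12.34] [ 0.2044 -0.5106  0.4042]
[-80.52  21.84  74.38  -0.    83.86 -12.34] [ 0.2044 -0.5106  0.4042]
[-34.78  29.3   78.61   0.    72.12  55.28] [ 0.531  -0.2257  0.3085]
[1.5670e+01 3.2130e+01 6.9070e+01 1.0000e-02 7.8910e+01 1.0553e+02] [0.5552 0.2778 0.3316]
[ 4.900e-01  2.533e+01  7.507e+01 -4.000e-02  7.960e+01  9.074e+01] [0.5552 0.1222 0.3669]
[-2.015e+01  2.491e+01  8.455e+01 -1.000e-02  7.060e+01  6.995e+01] [ 0.5311 -0.0697  0.3191]
[-20.12  30.3   89.64  -0.    59.87  35.35] [ 0.5323 -0.0699  0.2454]
[-20.12  29.85  89.32   0.    60.74 -30.37] [ 0.532  -0.0697  0.251 ]
[-20.13  26.24  85.94   0.    67.79 -30.38] [ 0.5319 -0.0698  0.2999]
[-4.970e+00  4.226e+01  6.201e+01  1.000e-02  7.593e+01 -1.533e+01] [0.6831 0.0585 0.2572]
```

>>> step_arm:
  increments:
    - {"x":0,"y":0.2,"z":2.5,"wx":0,"wy":0,"wz":0,"gripper":5.5}
    - {"x":0,"y":0,"z":2.5,"wx":0,"wy":0,"wz":0,"gripper":5.5}
    - {"x":0,"y":0,"z":1.5,"wx":0,"wy":0,"wz":0,"gripper":5.5}
    - {"x":0,"y":0,"z":0.6,"wx":0,"wy":0,"wz":0,"gripper":5.5}
    - {"x":0,"y":0,"z":0.4,"wx":0,"wy":0,"wz":0,"gripper":5.5}
    - {"x":0,"y":0,"z":0,"wx":0,"wy":0,"wz":0,"gripper":5.5}
    - {"x":0,"y":0,"z":0,"wx":0,"wy":0,"wz":0,"gripper":5.5}

```text
time_s: 14.0
position: [0.6834, 0.055, 0.1858]
tool_rot: [[0.984, 0.178, 0.002], [0.178, -0.984, -0.0], [0.002, 0.0, -1.0]]
ft_force: [1.3, -0.7, -0.5]
grip_width: 0.0593
```

```bash
cat > ik.py <<'E'
import numpy as np,json
from scipy.spatial.transform import Rotation as Ro
from scipy.optimize import least_squares
# model: Rz(q1); in-plane shoulder a1,d1, lateral offset e; upper arm L2 at pitch q2; forearm L3 + offset o3 at pitch q2+q3; roll q4; bend q5; roll q6; tool d6
Y=lambda a:Ro.from_euler("y",a,degrees=True); Z=lambda a:Ro.from_euler("z",a,degrees=True)
def fk(q,k,s4=1,s6=-1):
    a1,d1,e,L2,o3,L3,d6=k
    R1=Z(q[0]); A=Y(q[1]); B=A*Y(q[2])
    p=np.array([a1,e,d1])+A.apply([0,0,L2])+B.apply([o3,0,L3])
    W=B*Z(s4*q[3])*Y(q[4]); p=p+W.apply([0,0,d6])
    return R1.apply(p),(R1*W*Z(-s6*q[5])*Z(0)).as_matrix()
def data(): 
    return [json.loads(l) for l in open("log.jsonl")][1:]
def fit():
    D=data(); k0=[0,.3,.118,.35,0,.35,.1]
    f=lambda k:np.concatenate([fk(q,k)[0]-p for q,p,R in D]+[1e-4*(np.array(k)-k0)])
    r=least_squares(f,k0); return r.x,r.fun
E
python3 - <<'E'
from ik import *
k,f=fit(); print(k.round(4),abs(f[:-7]).max())
q,p,R=data()[-1]; print(np.round(fk(q,k)[1],3)); print(np.round(R,3))
E
```

```text
[-0.      0.1303  0.1175  0.5371  0.103   0.3508  0.0843] 2.6400472885601545e-07
[[-0.984 -0.18  -0.004]
 [-0.18   0.984  0.   ]
 [ 0.003  0.001 -1.   ]]
[[ 0.984  0.18  -0.004]
 [ 0.18  -0.984  0.   ]
 [-0.003 -0.001 -1.   ]]
```

>>> step_arm:
  increments:
    - {"x":0,"y":0,"z":0.4,"wx":0,"wy":0,"wz":0,"gripper":5.5}
    - {"x":0,"y":0,"z":0,"wx":0,"wy":0,"wz":0,"gripper":5.5}
    - {"x":0,"y":0,"z":0.1,"wx":0,"wy":0,"wz":0,"gripper":5.5}
    - {"x":0,"y":0,"z":0,"wx":0,"wy":0,"wz":0,"gripper":5.5}

```text
time_s: 14.4
position: [0.6832, 0.0551, 0.1806]
tool_rot: [[0.984, 0.178, 0.001], [0.178, -0.984, -0.0], [0.001, 0.0, -1.0]]
ft_force: [-2.6, -0.2, 4.8]
grip_width: 0.0594
```

>>> step_arm:
  increments:
    - {"x":0,"y":0,"z":0,"wx":0,"wy":0,"wz":0,"gripper":7}
    - {"x":0,"y":0,"z":0,"wx":0,"wy":0,"wz":0,"gripper":8.5}
    - {"x":0,"y":0,"z":0,"wx":0,"wy":0,"wz":0,"gripper":8.5}
    - {"x":0,"y":0,"z":-1,"wx":0,"wy":0,"wz":0,"gripper":8.5}
    - {"x":0,"y":0,"z":-3,"wx":0,"wy":0,"wz":0,"gripper":8.5}
    - {"x":0,"y":0,"z":-4,"wx":0,"wy":0,"wz":0,"gripper":8.5}
    - {"x":0,"y":0,"z":-4,"wx":0,"wy":0,"wz":0,"gripper":8.5}
    - {"x":-4,"y":0,"z":-4,"wx":0,"wy":0,"wz":0,"gripper":8.5}
    - {"x":-4,"y":0,"z":-2,"wx":0.12,"wy":0,"wz":0,"gripper":8.5}
    - {"x":-3,"y":0,"z":0,"wx":0.12,"wy":0,"wz":0,"gripper":8.5}
    - {"x":0,"y":0,"z":0,"wx":0.12,"wy":0,"wz":0,"gripper":8.5}
    - {"x":0,"y":0,"z":0,"wx":0,"wy":0,"wz":0,"gripper":8.5}

```text
time_s: 15.6
position: [0.579, 0.0358, 0.3562]
tool_rot: [[0.984, 0.166, -0.061], [0.177, -0.921, 0.348], [0.001, -0.353, -0.936]]
ft_force: [1.0, 0.3, 0.5]
grip_width: 0.0847
```

```bash
python3 - <<'E'
from rig import env
from h import *
tool(env); print(np.array(env.observe()["tool_rot"]).round(3))
from ik import *
k,f=fit(); print(k.round(4),abs(f[:-7]).max())
q,p,R=data()[-1]; print(np.round(fk(q,k)[1],3)); 
t=env.get_image("top"); np.savez("top6.npz",**t); I=t["color"]
cv2.imwrite("pics/t6.png",cv2.resize(I[120:300,180:430],None,fx=2.4,fy=2.4))
g=cv2.cvtColor(I,cv2.COLOR_BGR2HSV)[150:205,262:315]; m=(g[...,1]<70)&(g[...,2]>70); c=blob(m,(262,150)); print("cap",planecirc(t,c,.033),c.min(0),c.max(0))
E
```

```text
t 15.6 p [0.579  0.0358 0.3562] F [1.  0.3 0.5] w 0.0847 q [-11.   27.6  73.9  19.3  86.4 -23.7]
[[ 0.984  0.166 -0.061]
 [ 0.177 -0.921  0.348]
 [ 0.001 -0.353 -0.936]]
[0.     0.1301 0.1175 0.5371 0.103  0.3508 0.0841] 5.793602930737052e-09
[[-0.984 -0.166 -0.061]
 [-0.177  0.921  0.348]
 [-0.001  0.353 -0.936]]
cap [703.2  68.7   6.3] [282 168] [285 171]
```

```bash
cat >> ik.py <<'E'
K=[0,.1301,.1175,.5371,.103,.3508,.0841]
LO=np.array([-178.18,-50.72,12.68,-81.47,9.98,-165.26]);HI=np.array([178.18,133.34,142.11,261.47,163.14,165.26])
def ik(p,R):
    """joint angles or None; margin = least distance to a limit"""
    a1,d1,e,L2,o3,L3,d6=K; w=np.array(p)-d6*R[:,2]; r=np.hypot(w[0],w[1])
    q1=np.degrees(np.arctan2(w[1],w[0])-np.arcsin(e/r)); x=np.sqrt(r*r-e*e); z=w[2]-d1; F=np.hypot(o3,L3); D=np.hypot(x,z)
    c=(D*D-L2*L2-F*F)/(2*L2*F)
    if abs(c)>1: return None,-99
    b=np.arccos(c); g=np.arctan2(o3,L3)         # forearm vector pitch = q2+q3+g
    q2=np.arctan2(x,z)-np.arctan2(F*np.sin(b),L2+F*np.cos(b)); q3=b-g; q2,q3=np.degrees([q2,q3])
    W=(Z(q1)*Y(q2)*Y(q3)).inv()*Ro.from_matrix(R)*Z(180)
    q4,q5,q6=W.as_euler("ZYZ",degrees=True)
    q4=(q4+81.47)%360-81.47; q6=(q6+180)%360-180
    q=np.array([q1,q2,q3,q4,q5,q6]); return q,min((q-LO).min(),(HI-q).min())
def az(d): return np.array([np.cos(np.radians(d)),np.sin(np.radians(d)),0])
def pose(jc,f,a,s,tilt=0,lift=0):
    """TCP pose holding jar centre jc; f pouring azimuth, a lean, s jaw sign, tilt"""
    fv=az(f); zt=np.sin(np.radians(a))*fv-np.array([0,0,np.cos(np.radians(a))]); xt=s*np.cross([0,0,1],fv)
    R=np.column_stack([xt,np.cross(zt,xt),zt]); R=Ro.from_rotvec(np.radians(tilt)*np.cross([0,0,1],fv)).as_matrix()@R
    return np.array(jc)+[0,0,lift]-(.155)*R[:,2],R
E
python3 - <<'E'
from ik import *
for q,p,R in data()[-2:]: print(np.round(q,1),ik(np.array(p),np.array(R))[0].round(1))
J=[.531,-.071,.046]; bowl=np.array([.556,.228,0]); out=[]
for f0 in(12,102,192,282):
  for a in(45,50,55,60):
    for s in(1,-1):
      g=[ik(*pose(J,f0,a,s,0,l)) for l in(0,.05,.16)]
      p,R=pose(J,f0,a,s); g.append(ik(p-.1*R[:,2],R))
      m0=min(x[1] for x in g)
      if m0<4: continue
      for fp in range(0,360,10):
        jc=bowl-.043*az(fp)+[0,0,.173]
        sol=[ik(*pose(jc,fp,a,s,t)) for t in range(0,116,5)]
        m=min(x[1] for x in sol)
        if m<4: continue
        Q=np.array([x[0] for x in sol]); 
        if abs(np.diff(Q,axis=0)).max()>60: continue
        out.append((min(m,m0),f0,a,s,fp,np.round(g[0][0]),np.round(Q[0]),np.round(Q[-1])))
out.sort(key=lambda o:-o[0])
for o in out[:16]: print(*o)
print(len(out), sorted(set((o[1],o[4]) for o in out)))
E
```

```text
[ -5.   42.3  62.    0.   75.9 -15.3] [ -5.   42.3  62.    0.   75.9 -15.3]
[-11.   27.6  73.9  19.3  86.4 -23.7] [-11.   27.6  73.9  19.3  86.4 -23.7]
39.84483038543587 102 60 -1 70 [-36.  51.  78.  36. 101. -58.] [-15.  29. 102.  69.  68. -36.] [ 22.  47.  58. -41. 113.  39.]
37.51953228684982 102 50 -1 60 [-35.  47.  80.  32.  93. -57.] [-11.  23. 104.  64.  54. -22.] [ 21.  52.  53. -44. 125.  42.]
36.56747452849387 102 55 -1 70 [-35.  49.  79.  34.  97. -58.] [-14.  27. 101.  64.  65. -30.] [ 23.  48.  57. -45. 115.  38.]
36.24496728334665 102 60 -1 80 [-36.  51.  78.  36. 101. -58.] [-15.  32.  96.  63.  76. -35.] [ 23.  45.  62. -45. 105.  34.]
35.71677913469432 102 55 -1 60 [-35.  49.  79.  34.  97. -58.] [-13.  25. 106.  71.  56. -30.] [ 21.  50.  54. -40. 122.  44.]
34.531210965932274 192 45 1 260 [-13.  51.  65. -18. 105.  67.] [ 27.  47.  51. -36. 109.  34.] [ -8.  36.  95.  76.  75. -39.]
34.531210965932274 192 45 1 270 [-13.  51.  65. -18. 105.  67.] [ 29.  44.  57. -39. 101.  29.] [ -7.  38.  90.  70.  83. -38.]
34.531210965932274 192 45 1 280 [-13.  51.  65. -18. 105.
[... 1694 characters left out ...]
102, 330), (102, 340), (102, 350), (192, 0), (192, 30), (192, 40), (192, 50), (192, 60), (192, 70), (192, 80), (192, 90), (192, 100), (192, 110), (192, 120), (192, 130), (192, 140), (192, 150), (192, 210), (192, 220), (192, 230), (192, 240), (192, 250), (192, 260), (192, 270), (192, 280), (192, 290), (192, 300), (192, 310), (192, 320), (192, 330), (192, 340), (192, 350), (282, 0), (282, 30), (282, 40), (282, 50), (282, 60), (282, 70), (282, 80), (282, 90), (282, 100), (282, 110), (282, 120), (282, 130), (282, 140), (282, 210), (282, 220), (282, 230), (282, 240), (282, 250), (282, 260), (282, 270), (282, 280), (282, 290), (282, 300), (282, 310), (282, 320), (282, 330), (282, 340), (282, 350)]
```

```bash
python3 - <<'E'
from rig import env
from h import *; from ik import *
J=[.531,-.071,.046]; p,R=pose(J,102,50,-1)
tool(env,None,R)
s=env.observe(); print("after turn: shift to hover",((R.T@(p-.1*R[:,2]+[0,0,.07]-np.array(s["position"])))*100).round(2), "then down 7 =",(R.T@[0,0,-7]).round(2))
for l in(0,.07): print(ik(p-.1*R[:,2]+[0,0,l],R))
bowl=np.array([.556,.228,0]);jc=bowl-.043*az(102)+[0,0,.173]
for t in(0,40,80,115): print(ik(*pose(jc,102,50,-1,t)))
E
```

```text
turn [ 0.515 -0.019 -0.025] t 15.65 p [0.5795 0.0359 0.3558] F [-0.1  0.5 -0.2] w 0.0853 q [-10.9  27.7  73.8  19.1  86.3 -23.7]
after turn: shift to hover [ -6.97  24.44 -17.33] then down 7 = [0.   5.36 4.5 ]
(array([-39.17248959,  45.68053852,  69.2726919 ,  29.92084732,
       105.65779022, -53.81752538]), np.float64(56.592691897922016))
(array([-39.17248959,  41.12791123,  65.80347682,  31.33934224,
       112.56383539, -49.49456715]), np.float64(50.57616460957571))
(array([-10.59110227,  35.85468506,  78.54828314,  45.01305132,
        90.13857843, -32.77641719]), np.float64(63.56171686305068))
(array([  2.7639679 ,  29.73091076,  74.85645138,  10.12199768,
        77.22886501, -11.635941  ]), np.float64(62.17645138092701))
(array([ 18.34494887,  33.86941636,  72.18425988, -30.38451812,
        79.25801697,  13.55338093]), np.float64(51.08548187513209))
(array([ 27.08989425,  43.781371  ,  71.6851094 , -61.10253776,
        91.79361302,  29.29251804]), np.float64(20.36746223625554))
```

>>> step_arm:
  increments:
    - {"x":0,"y":0,"z":0,"wx":0.129,"wy":-0.005,"wz":-0.006,"gripper":8.5}
    - {"x":0,"y":0,"z":0,"wx":0.129,"wy":-0.005,"wz":-0.006,"gripper":8.5}
    - {"x":0,"y":0,"z":0,"wx":0.129,"wy":-0.005,"wz":-0.006,"gripper":8.5}
    - {"x":0,"y":0,"z":0,"wx":0.129,"wy":-0.005,"wz":-0.006,"gripper":8.5}
    - {"x":-0.7,"y":2.45,"z":-1.75,"wx":0,"wy":0,"wz":0,"gripper":8.5}
    - {"x":-0.7,"y":2.45,"z":-1.75,"wx":0,"wy":0,"wz":0,"gripper":8.5}
    - {"x":-0.7,"y":2.45,"z":-1.75,"wx":0,"wy":0,"wz":0,"gripper":8.5}
    - {"x":-0.7,"y":2.45,"z":-1.75,"wx":0,"wy":0,"wz":0,"gripper":8.5}
    - {"x":-0.7,"y":2.45,"z":-1.75,"wx":0,"wy":0,"wz":0,"gripper":8.5}
    - {"x":-0.7,"y":2.45,"z":-1.75,"wx":0,"wy":0,"wz":0,"gripper":8.5}
    - {"x":-0.7,"y":2.45,"z":-1.75,"wx":0,"wy":0,"wz":0,"gripper":8.5}
    - {"x":-0.7,"y":2.45,"z":-1.75,"wx":0,"wy":0,"wz":0,"gripper":8.5}
    - {"x":-0.7,"y":2.45,"z":-1.7,"wx":0,"wy":0,"wz":0,"gripper":8.5}
    - {"x":-0.7,"y":2.4,"z":-1.65,"wx":0,"wy":0,"wz":0,"gripper":8.5}
    - {"x":0,"y":0,"z":0,"wx":0,"wy":0,"wz":0,"gripper":8.5}

```text
time_s: 17.15
position: [0.5713, -0.2648, 0.2768]
tool_rot: [[0.979, 0.128, -0.161], [0.206, -0.629, 0.749], [-0.006, -0.767, -0.642]]
ft_force: [-0.8, -0.7, -0.4]
grip_width: 0.0851
```

```bash
python3 - <<'E'
from rig import env
from h import *; from ik import *
J=[.531,-.071,.046]; p,R=pose(J,102,50,-1)
tool(env,p-.1*R[:,2],R)
w=env.get_image("wrist"); np.savez("wrist7.npz",**w); t=env.get_image("top"); np.savez("top7.npz",**t)
a=w["color"][60:360]; b=cv2.resize(t["color"][140:270,205:365],(560,455),interpolation=cv2.INTER_CUBIC)[:290]
cv2.imwrite("pics/c7.png",np.vstack([a,b]))
c8=[[.531,-.071,z]for z in(.064,.086)]
for yaw in(12,20):
    print(yaw,[proj(w,[np.array([.531,-.071,z])+sx*.029*az(yaw)+sy*.029*az(yaw+90) for sx,sy in((1,1),(1,-1),(-1,-1),(-1,1))]).round(0).tolist() for z in (.064,)])
print("mouth",proj(w,[[.531,-.071,.086]]).round(0))
E
```

```text
shift [0.12 4.96 4.49] turn [-0.001  0.002 -0.006] t 17.15 p [ 0.5713 -0.2648  0.2768] F [-0.8 -0.7 -0.4] w 0.0851 q [-39.4  41.4  65.8  31.1 112.5 -49.5]
12 [[[317.0, 219.0], [322.0, 284.0], [245.0, 284.0], [249.0, 220.0]]]
20 [[[312.0, 216.0], [327.0, 278.0], [250.0, 289.0], [244.0, 224.0]]]
mouth [[283. 236.]]
```

View pics/c7.png

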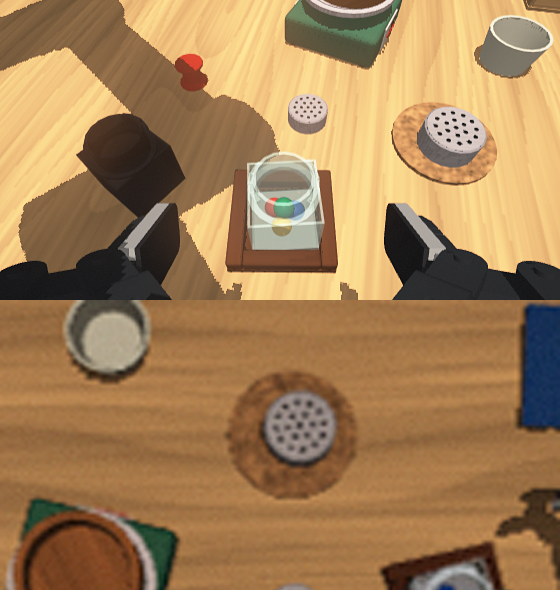

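The wrist view shows the open jar in its stand with all four beads, centred between the jaws, with its shoulder edge from (247,163) to (317,160). Jar yaw is close to 13 degrees. The cap lies holes up on the coaster and the bowl is centred on the pan. I go in for the jar.

>>> step_arm:
  increments:
    - {"x":0.1,"y":2.5,"z":2.2,"wx":0,"wy":0,"wz":0,"gripper":8.5}
    - {"x":0,"y":2.5,"z":2.3,"wx":0,"wy":0,"wz":0,"gripper":8.5}
    - {"x":0,"y":0,"z":0,"wx":0,"wy":0,"wz":0,"gripper":8.5}
    - {"x":0,"y":0,"z":2.5,"wx":0,"wy":0,"wz":0,"gripper":8.5}
    - {"x":0,"y":0,"z":2.5,"wx":0,"wy":0,"wz":0,"gripper":8.5}
    - {"x":0,"y":0,"z":2.5,"wx":0,"wy":0,"wz":0,"gripper":8.5}
    - {"x":0,"y":0,"z":1.5,"wx":0,"wy":0,"wz":0,"gripper":8.5}
    - {"x":0,"y":0,"z":0.8,"wx":0,"wy":0,"wz":0,"gripper":8.5}
    - {"x":0,"y":0,"z":0,"wx":0,"wy":0,"wz":0,"gripper":8.5}

```text
time_s: 18.15
position: [0.5561, -0.1847, 0.1494]
tool_rot: [[0.978, 0.133, -0.162], [0.21, -0.627, 0.75], [-0.002, -0.768, -0.641]]
ft_force: [-0.1, -0.4, 0.4]
grip_width: 0.0849
```

```bash
python3 - <<'E'
from rig import env
from h import *; from ik import *
p,R=pose([.531,-.071,.046],102,50,-1); tool(env,p,R)
s=env.observe(); R=np.array(s["tool_rot"]); print("grasp pt",np.array(s["position"])+.155*R[:,2])
E
```

```text
shift [-0.09  0.44  0.06] turn [-0.003  0.003 -0.   ] t 18.15 p [ 0.5561 -0.1847  0.1494] F [-0.1 -0.4  0.4] w 0.0849 q [-34.4  46.9  80.2  31.9  93.4 -56.5]
grasp pt [ 0.53091294 -0.06832794  0.0500982 ]
```

>>> step_arm:
  increments:
    - {"x":0,"y":0.3,"z":0,"wx":0,"wy":0,"wz":0,"gripper":8.5}
    - {"x":0,"y":0,"z":0,"wx":0,"wy":0,"wz":0,"gripper":5.4}
    - {"x":0,"y":0,"z":0,"wx":0,"wy":0,"wz":0,"gripper":5.4}
    - {"x":0,"y":0,"z":0,"wx":0,"wy":0,"wz":0,"gripper":5.4}
    - {"x":0,"y":0,"z":0,"wx":0,"wy":0,"wz":0,"gripper":5.4}
    - {"x":0,"y":0,"z":0,"wx":0,"wy":0,"wz":0,"gripper":5.4}
    - {"x":0,"y":0,"z":0,"wx":0,"wy":0,"wz":0,"gripper":5.4}
  newtons: 60

```text
time_s: 18.85
position: [0.5562, -0.188, 0.147]
tool_rot: [[0.978, 0.132, -0.161], [0.208, -0.627, 0.751], [-0.002, -0.768, -0.64]]
ft_force: [0.6, -2.9, 5.2]
grip_width: 0.0578
```

```bash
python3 - <<'E'
from rig import env
from h import *; from ik import *
s=env.observe(); R=np.array(s["tool_rot"]); p=np.array(s["position"]); tool(env)
np.savez("grasp.npz",p=p,R=R); print("gp",p+.155*R[:,2],"tool x az",np.degrees(np.arctan2(R[1,0],R[0,0])))
print("lift 17 cm in tool",(R.T@[0,0,17]).round(2))
# jar-centre now assumed J; offset in tool frame
J=np.array([.531,-.071,.046]); o=R.T@(J-p); bowl=np.array([.556,.228,0]); f=102
T=bowl-.043*az(f)+[0,0,.173]; print("carry",((R.T@(T-J-[0,0,.17]))*100).round(2),"o",o.round(4))
for t in(0,30,60,90,115):
    Rt=Ro.from_rotvec(np.radians(t)*np.cross([0,0,1],az(f))).as_matrix()@R; q,m=ik(T-Rt@o,Rt); print(t,q.round(0),round(m),(T-Rt@o).round(3))
E
```

```text
t 18.85 p [ 0.5562 -0.188   0.147 ] F [ 0.6 -2.9  5.2] w 0.0578 q [-34.7  47.2  80.   31.8  93.4 -56.7]
gp [ 0.53126366 -0.07159749  0.04775215] tool x az 11.992430720086219
lift 17 cm in tool [ -0.03 -13.06 -10.89]
carry [  8.67 -12.35  21.5 ] o [-1.000e-04  9.000e-04  1.566e-01]
0 [-11.  36.  78.  45.  90. -33.] 64 [0.59  0.069 0.274]
30 [ -1.  30.  76.  20.  80. -18.] 63 [0.576 0.134 0.32 ]
60 [ 11.  31.  73. -10.  76.   1.] 60 [0.559 0.213 0.327]
90 [ 22.  36.  72. -40.  82.  19.] 42 [0.544 0.285 0.293]
115 [ 27.  44.  71. -61.  92.  29.] 21 [0.536 0.325 0.239]
```

>>> step_arm:
  increments:
    - {"x":0,"y":-1.2,"z":-1.0,"wx":0,"wy":0,"wz":0,"gripper":5.4}
    - {"x":0,"y":-2.4,"z":-2.0,"wx":0,"wy":0,"wz":0,"gripper":5.4}
    - {"x":0,"y":-2.4,"z":-2.0,"wx":0,"wy":0,"wz":0,"gripper":5.4}
    - {"x":0,"y":-2.4,"z":-2.0,"wx":0,"wy":0,"wz":0,"gripper":5.4}
    - {"x":0,"y":-2.4,"z":-2.0,"wx":0,"wy":0,"wz":0,"gripper":5.4}
    - {"x":0,"y":-2.3,"z":-1.9,"wx":0,"wy":0,"wz":0,"gripper":5.4}
    - {"x":0.4,"y":-0.6,"z":1.1,"wx":0,"wy":0,"wz":0,"gripper":5.4}
    - {"x":0.9,"y":-1.2,"z":2.2,"wx":0,"wy":0,"wz":0,"gripper":5.4}
    - {"x":0.9,"y":-1.3,"z":2.2,"wx":0,"wy":0,"wz":0,"gripper":5.4}
    - {"x":0.9,"y":-1.3,"z":2.2,"wx":0,"wy":0,"wz":0,"gripper":5.4}
    - {"x":0.9,"y":-1.3,"z":2.2,"wx":0,"wy":0,"wz":0,"gripper":5.4}
    - {"x":0.9,"y":-1.3,"z":2.2,"wx":0,"wy":0,"wz":0,"gripper":5.4}
    - {"x":0.9,"y":-1.3,"z":2.2,"wx":0,"wy":0,"wz":0,"gripper":5.4}
    - {"x":0.9,"y":-1.3,"z":2.2,"wx":0,"wy":0,"wz":0,"gripper":5.4}
    - {"x":0.9,"y":-1.3,"z":2.2,"wx":0,"wy":0,"wz":0,"gripper":5.4}
    - {"x":0.7,"y":-1.0,"z":1.8,"wx":0,"wy":0,"wz":0,"gripper":5.4}
    - {"x":0.4,"y":-0.5,"z":1.0,"wx":0,"wy":0,"wz":0,"gripper":5.4}
    - {"x":0,"y":0,"z":0,"wx":0,"wy":0,"wz":0,"gripper":5.4}

```text
time_s: 20.65
position: [0.5902, 0.0714, 0.2734]
tool_rot: [[0.978, 0.132, -0.164], [0.21, -0.626, 0.751], [-0.004, -0.768, -0.64]]
ft_force: [-0.7, -0.6, -2.7]
grip_width: 0.0581
```

```bash
cat > pr.py <<'E'
from rig import env
from h import *; from ik import *
g=np.load("grasp.npz"); bowl=np.array([.556,.228,0]); f=102; o=np.array([0,.001,.1566]); T=bowl-.043*az(f)+[0,0,.173]
def rep():
    s=env.observe(); R=np.array(s["tool_rot"]); p=np.array(s["position"]); D=R@g["R"].T
    print("jar at",(p+R@o).round(4),"want",T.round(4),"shift",(R.T@(T-p-R@o)*100).round(2),"tilt",round(np.degrees(np.arccos(D[2,2])),1),"u",D[:,2].round(3),"F",np.round(s["ft_force"],1),"w",round(s["grip_width"],4),"t",s["time_s"],"q",np.round(s["q"]))
rep()
E
python3 pr.py
```

```text
jar at [0.5646 0.1883 0.1724] want [0.5649 0.1859 0.173 ] shift [-0.02  0.11 -0.22] tilt 0.1 u [ 0.002 -0.     1.   ] F [-0.7 -0.6 -2.7] w 0.0581 t 20.65 q [-10.  36.  78.  45.  90. -32.]
```

>>> step_arm:
  increments:
    - {"x":0,"y":-1.1,"z":0.0,"wx":-0.07,"wy":0,"wz":0,"gripper":5.4}
    - {"x":0,"y":-2.2,"z":0.15,"wx":-0.14,"wy":0,"wz":0,"gripper":5.4}
    - {"x":0,"y":-2.2,"z":0.15,"wx":-0.14,"wy":0,"wz":0,"gripper":5.4}
    - {"x":0,"y":-2.2,"z":0.15,"wx":-0.14,"wy":0,"wz":0,"gripper":5.4}
    - {"x":0,"y":-2.2,"z":0.15,"wx":-0.14,"wy":0,"wz":0,"gripper":5.4}
    - {"x":0,"y":-2.2,"z":0.15,"wx":-0.14,"wy":0,"wz":0,"gripper":5.4}
    - {"x":0,"y":-2.2,"z":0.15,"wx":-0.14,"wy":0,"wz":0,"gripper":5.4}
    - {"x":0,"y":-2.2,"z":0.15,"wx":-0.14,"wy":0,"wz":0,"gripper":5.4}
    - {"x":0,"y":-1.1,"z":0.05,"wx":-0.07,"wy":0,"wz":0,"gripper":5.4}
    - {"x":0,"y":0,"z":0,"wx":0,"wy":0,"wz":0,"gripper":5.4}

```text
time_s: 21.65
position: [0.5571, 0.2261, 0.326]
tool_rot: [[0.978, 0.204, 0.046], [0.209, -0.949, -0.237], [-0.004, 0.242, -0.97]]
ft_force: [0.5, 0.0, -2.8]
grip_width: 0.0577
```

```bash
python3 pr.py
```

```text
jar at [0.5646 0.188  0.1743] want [0.5649 0.1859 0.173 ] shift [-0.01  0.17  0.18] tilt 64.2 u [-0.188  0.88   0.436] F [ 0.5  0.  -2.8] w 0.0577 t 21.65 q [ 13.  31.  73. -14.  77.   4.]
```

>>> step_arm:
  increments:
    - {"x":0,"y":-1.4,"z":0.2,"wx":-0.1,"wy":0,"wz":0,"gripper":5.4}
    - {"x":0,"y":-1.55,"z":0.1,"wx":-0.1,"wy":0,"wz":0,"gripper":5.4}
    - {"x":0,"y":-1.55,"z":0.1,"wx":-0.1,"wy":0,"wz":0,"gripper":5.4}
    - {"x":0,"y":-0.78,"z":0.02,"wx":-0.05,"wy":0,"wz":0,"gripper":5.4}
    - {"x":0,"y":-0.78,"z":0.02,"wx":-0.05,"wy":0,"wz":0,"gripper":5.4}
    - {"x":0,"y":-0.78,"z":0.02,"wx":-0.05,"wy":0,"wz":0,"gripper":5.4}
    - {"x":0,"y":-0.78,"z":0.02,"wx":-0.05,"wy":0,"wz":0,"gripper":5.4}
    - {"x":0,"y":-0.78,"z":0.02,"wx":-0.05,"wy":0,"wz":0,"gripper":5.4}
    - {"x":0,"y":-0.78,"z":0.02,"wx":-0.05,"wy":0,"wz":0,"gripper":5.4}
    - {"x":0,"y":-0.78,"z":0.02,"wx":-0.05,"wy":0,"wz":0,"gripper":5.4}
    - {"x":0,"y":-0.78,"z":0.02,"wx":-0.05,"wy":0,"wz":0,"gripper":5.4}
    - {"x":0,"y":-0.78,"z":0.02,"wx":-0.05,"wy":0,"wz":0,"gripper":5.4}
    - {"x":0,"y":-0.78,"z":0.02,"wx":-0.05,"wy":0,"wz":0,"gripper":5.4}
    - {"x":0,"y":-0.78,"z":0.02,"wx":-0.05,"wy":0,"wz":0,"gripper":5.4}
    - {"x":0,"y":-0.78,"z":0.02,"wx":-0.05,"wy":0,"wz":0,"gripper":5.4}
    - {"x":0,"y":0,"z":0,"wx":0,"wy":0,"wz":0,"gripper":5.4}
    - {"x":0,"y":0,"z":0,"wx":0,"wy":0,"wz":0,"gripper":5.4}
    - {"x":0,"y":0,"z":0,"wx":0,"wy":0,"wz":0,"gripper":5.4}
    - {"x":0,"y":0,"z":0,"wx":0,"wy":0,"wz":0,"gripper":5.4}
    - {"x":0,"y":0,"z":0,"wx":0,"wy":0,"wz":0,"gripper":5.4}

```text
time_s: 23.65
position: [0.5362, 0.3251, 0.2389]
tool_rot: [[0.978, 0.088, 0.188], [0.208, -0.405, -0.89], [-0.002, 0.91, -0.415]]
ft_force: [-0.4, 0.8, -3.2]
grip_width: 0.0577
```

```bash
python3 pr.py; python3 - <<'E'
from rig import env
from h import *
s=env.get_image("scene")["color"]; t=env.get_image("wrist")["color"]
cv2.imwrite("pics/c8.png",np.vstack([cv2.resize(s[150:290,270:450],(560,436),interpolation=cv2.INTER_CUBIC)[:300],t[100:390]]))
E
```

```text
jar at [0.5657 0.1853 0.1748] want [0.5649 0.1859 0.173 ] shift [-0.06 -0.2   0.  ] tilt 115.7 u [-0.19   0.881 -0.433] F [-0.4  0.8 -3.2] w 0.0577 t 23.65 q [ 27.  44.  71. -61.  92.  29.]
```

View pics/c8.png

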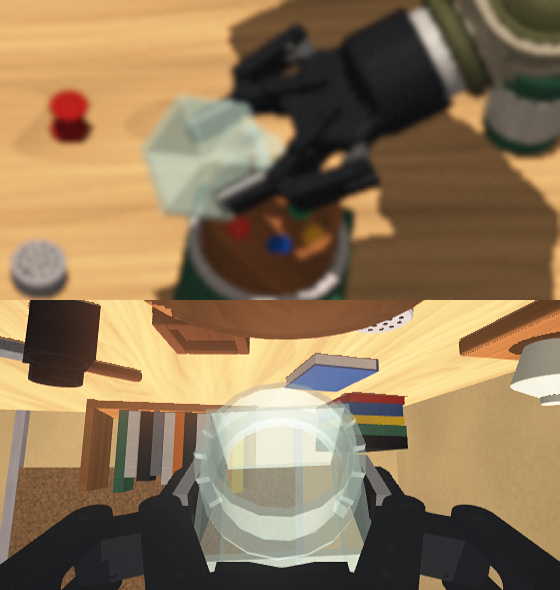

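The scene crop shows the red, blue, yellow and green beads all in the bowl near (240..315, 210..245), and the wrist view shows an empty jar. I tip it back upright.

>>> step_arm:
  increments:
    - {"x":0,"y":1.1,"z":0.05,"wx":0.07,"wy":0,"wz":0,"gripper":5.4}
    - {"x":0,"y":2.2,"z":0.15,"wx":0.14,"wy":0,"wz":0,"gripper":5.4}
    - {"x":0,"y":2.2,"z":0.15,"wx":0.14,"wy":0,"wz":0,"gripper":5.4}
    - {"x":0,"y":2.2,"z":0.15,"wx":0.14,"wy":0,"wz":0,"gripper":5.4}
    - {"x":0,"y":2.2,"z":0.15,"wx":0.14,"wy":0,"wz":0,"gripper":5.4}
    - {"x":0,"y":2.2,"z":0.15,"wx":0.14,"wy":0,"wz":0,"gripper":5.4}
    - {"x":0,"y":2.2,"z":0.15,"wx":0.14,"wy":0,"wz":0,"gripper":5.4}
    - {"x":0,"y":2.2,"z":0.15,"wx":0.14,"wy":0,"wz":0,"gripper":5.4}
    - {"x":0,"y":2.2,"z":0.15,"wx":0.14,"wy":0,"wz":0,"gripper":5.4}
    - {"x":0,"y":2.2,"z":0.15,"wx":0.14,"wy":0,"wz":0,"gripper":5.4}
    - {"x":0,"y":2.2,"z":0.15,"wx":0.14,"wy":0,"wz":0,"gripper":5.4}
    - {"x":0,"y":2.2,"z":0.15,"wx":0.14,"wy":0,"wz":0,"gripper":5.4}
    - {"x":0,"y":2.2,"z":0.15,"wx":0.14,"wy":0,"wz":0,"gripper":5.4}
    - {"x":0,"y":2.2,"z":0.15,"wx":0.14,"wy":0,"wz":0,"gripper":5.4}
    - {"x":0,"y":2.0,"z":0.12,"wx":0.13,"wy":0,"wz":0,"gripper":5.4}
    - {"x":0,"y":0,"z":0,"wx":0,"wy":0,"wz":0,"gripper":5.4}

```text
time_s: 25.35
position: [0.5914, 0.0649, 0.2728]
tool_rot: [[0.979, 0.127, -0.163], [0.206, -0.626, 0.752], [-0.007, -0.769, -0.639]]
ft_force: [-0.4, 0.3, -2.9]
grip_width: 0.058
```

```bash
python3 pr.py; python3 - <<'E'
from rig import env
from h import *
g=np.load("grasp.npz"); tool(env,g["p"]+[0,0,.06],g["R"])
s=env.observe(); R=np.array(s["tool_rot"]); print("up 4cm",(R.T@[0,0,4]).round(2)); p2=g["p"]+[0,0,.06]
print("carry at +.06 after up 4",((R.T@(p2-np.array(s["position"])-[0,0,.04]))*100).round(2))
E
```

```text
jar at [0.5661 0.182  0.1719] want [0.5649 0.1859 0.173 ] shift [-0.03 -0.35  0.25] tilt 0.3 u [ 0.005 -0.001  1.   ] F [-0.4  0.3 -2.9] w 0.058 t 25.35 q [-11.  36.  78.  45.  91. -33.]
shift [ -8.61  20.45 -14.23] turn [-0.002  0.002 -0.005] t 25.35 p [0.5914 0.0649 0.2728] F [-0.4  0.3 -2.9] w 0.058 q [-11.   36.   78.2  45.   90.8 -32.6]
up 4cm [-0.03 -3.08 -2.56]
carry at +.06 after up 4 [ -8.59  23.53 -11.68]
```

>>> step_arm:
  increments:
    - {"x":0,"y":-0.8,"z":-0.6,"wx":0,"wy":0,"wz":0,"gripper":5.4}
    - {"x":-0.4,"y":1,"z":-0.6,"wx":0,"wy":0,"wz":0,"gripper":5.4}
    - {"x":-0.8,"y":2,"z":-1.3,"wx":0,"wy":0,"wz":0,"gripper":5.4}
    - {"x":-0.8,"y":2,"z":-1.3,"wx":0,"wy":0,"wz":0,"gripper":5.4}
    - {"x":-0.8,"y":2,"z":-1.3,"wx":0,"wy":0,"wz":0,"gripper":5.4}
    - {"x":-0.8,"y":2,"z":-1.3,"wx":0,"wy":0,"wz":0,"gripper":5.4}
    - {"x":-0.8,"y":2,"z":-1.3,"wx":0,"wy":0,"wz":0,"gripper":5.4}
    - {"x":-0.8,"y":2,"z":-1.3,"wx":0,"wy":0,"wz":0,"gripper":5.4}
    - {"x":-0.8,"y":2,"z":-1.3,"wx":0,"wy":0,"wz":0,"gripper":5.4}
    - {"x":-0.8,"y":2,"z":-1.3,"wx":0,"wy":0,"wz":0,"gripper":5.4}
    - {"x":-0.8,"y":2,"z":-1.3,"wx":0,"wy":0,"wz":0,"gripper":5.4}
    - {"x":-0.7,"y":1.8,"z":-1.0,"wx":0,"wy":0,"wz":0,"gripper":5.4}
    - {"x":-0.3,"y":0.4,"z":-0.3,"wx":-0.002,"wy":0.002,"wz":-0.005,"gripper":5.4}
    - {"x":0,"y":0,"z":0,"wx":0,"wy":0,"wz":0,"gripper":5.4}

```text
time_s: 26.75
position: [0.5568, -0.1858, 0.21]
tool_rot: [[0.978, 0.137, -0.159], [0.21, -0.628, 0.749], [0.003, -0.766, -0.643]]
ft_force: [-0.4, 0.2, -3.8]
grip_width: 0.0578
```

```bash
python3 - <<'E'
from rig import env
from h import *
g=np.load("grasp.npz"); tool(env,g["p"]+[0,0,.03],g["R"]); s=env.observe(); print(((g["p"]-np.array(s["position"]))*1000).round(1),"down 1cm",(np.array(s["tool_rot"]).T@[0,0,-1]).round(3))
E
```

```text
shift [-0.12  2.65  1.96] turn [ 0.003 -0.002  0.005] t 26.75 p [ 0.5568 -0.1858  0.21  ] F [-0.4  0.2 -3.8] w 0.0578 q [-34.5  42.   78.2  32.3  99.  -53.1]
[ -0.6  -2.2 -62.9] down 1cm [-0.003  0.766  0.643]
```

>>> step_arm:
  increments:
    - {"x":-0.1,"y":1.35,"z":1.0,"wx":0,"wy":0,"wz":0.005,"gripper":5.4}
    - {"x":0,"y":1.3,"z":0.95,"wx":0,"wy":0,"wz":0,"gripper":5.4}
    - {"x":0,"y":0,"z":0,"wx":0,"wy":0,"wz":0,"gripper":5.4}
    - {"x":0,"y":0,"z":0,"wx":0,"wy":0,"wz":0,"gripper":5.4}

```text
time_s: 27.15
position: [0.5565, -0.1873, 0.1758]
tool_rot: [[0.978, 0.131, -0.161], [0.207, -0.627, 0.751], [-0.002, -0.768, -0.641]]
ft_force: [0.8, -0.1, -1.0]
grip_width: 0.0575
```

```bash
python3 - <<'E'
from rig import env
from h import *
g=np.load("grasp.npz"); tool(env,g["p"],g["R"]); s=env.observe(); print(((g["p"]-np.array(s["position"]))*1000).round(1))
E
```

```text
shift [-0.04  2.25  1.8 ] turn [ 0.001 -0.    -0.   ] t 27.15 p [ 0.5565 -0.1873  0.1758] F [ 0.8 -0.1 -1. ] w 0.0575 q [-34.6  44.8  79.3  32.   96.  -55. ]
[ -0.3  -0.7 -28.8]
```

Well lined up, with 28.8 mm still to go. I lower it slowly.

>>> step_arm:
  increments:
    - {"x":0,"y":0.75,"z":0.6,"wx":0,"wy":0,"wz":0,"gripper":5.4}
    - {"x":0,"y":0.6,"z":0.48,"wx":0,"wy":0,"wz":0,"gripper":5.4}
    - {"x":0,"y":0.4,"z":0.32,"wx":0,"wy":0,"wz":0,"gripper":5.4}
    - {"x":0,"y":0.3,"z":0.24,"wx":0,"wy":0,"wz":0,"gripper":5.4}
    - {"x":0,"y":0,"z":0,"wx":0,"wy":0,"wz":0,"gripper":5.4}
    - {"x":0,"y":0,"z":0,"wx":0,"wy":0,"wz":0,"gripper":5.4}

```text
time_s: 27.75
position: [0.5565, -0.1884, 0.1503]
tool_rot: [[0.978, 0.132, -0.159], [0.207, -0.628, 0.75], [-0.001, -0.767, -0.642]]
ft_force: [-0.9, -0.2, -2.7]
grip_width: 0.0576
```

```bash
python3 - <<'E'
from rig import env
from h import *
g=np.load("grasp.npz"); tool(env,g["p"],g["R"]); s=env.observe(); print(((g["p"]-np.array(s["position"]))*1000).round(1))
E
```

```text
shift [-0.02  0.22  0.25] turn [ 0.002 -0.001 -0.   ] t 27.75 p [ 0.5565 -0.1884  0.1503] F [-0.9 -0.2 -2.7] w 0.0576 q [-34.7  46.9  79.8  31.8  93.6 -56.5]
[-0.3  0.4 -3.3]
```

>>> step_arm:
  increments:
    - {"x":0,"y":0.15,"z":0.15,"wx":0,"wy":0,"wz":0,"gripper":5.4}
    - {"x":0,"y":0.1,"z":0.1,"wx":0,"wy":0,"wz":0,"gripper":5.4}
    - {"x":0,"y":0,"z":0,"wx":0,"wy":0,"wz":0,"gripper":5.4}

```text
time_s: 28.05
position: [0.5564, -0.1882, 0.1473]
tool_rot: [[0.978, 0.132, -0.159], [0.207, -0.628, 0.751], [-0.0, -0.767, -0.641]]
ft_force: [-0.5, -1.5, 2.7]
grip_width: 0.0577
```

Contact (+2.7 N), so the jar is standing on the floor. I release, back out along the fingers and rise.

>>> step_arm:
  increments:
    - {"x":0,"y":0,"z":0,"wx":0,"wy":0,"wz":0,"gripper":6.5}
    - {"x":0,"y":0,"z":0,"wx":0,"wy":0,"wz":0,"gripper":8.5}
    - {"x":0,"y":0,"z":0,"wx":0,"wy":0,"wz":0,"gripper":8.5}
    - {"x":0,"y":0,"z":0,"wx":0,"wy":0,"wz":0,"gripper":8.5}
    - {"x":0,"y":0,"z":-1,"wx":0,"wy":0,"wz":0,"gripper":8.5}
    - {"x":0,"y":0,"z":-2.5,"wx":0,"wy":0,"wz":0,"gripper":8.5}
    - {"x":0,"y":0,"z":-3,"wx":0,"wy":0,"wz":0,"gripper":8.5}
    - {"x":0,"y":0,"z":-3,"wx":0,"wy":0,"wz":0,"gripper":8.5}
    - {"x":0,"y":-2.3,"z":-2,"wx":0,"wy":0,"wz":0,"gripper":8.5}
    - {"x":0,"y":-2.3,"z":-2,"wx":0,"wy":0,"wz":0,"gripper":8.5}
    - {"x":0,"y":-2.3,"z":-2,"wx":0,"wy":0,"wz":0,"gripper":8.5}
    - {"x":0,"y":0,"z":0,"wx":0,"wy":0,"wz":0,"gripper":8.5}

```text
time_s: 29.25
position: [0.572, -0.2616, 0.3038]
tool_rot: [[0.978, 0.137, -0.155], [0.207, -0.632, 0.747], [0.004, -0.763, -0.646]]
ft_force: [0.2, -0.5, -1.0]
grip_width: 0.0848
```

```bash
python3 - <<'E'
from rig import env
from h import *
tool(env)
s=env.get_image("scene"); t=env.get_image("top"); w=env.get_image("wrist"); np.savez("top9.npz",**t)
a=cv2.resize(s["color"][150:310,200:400],(400,320),interpolation=cv2.INTER_CUBIC); b=cv2.resize(t["color"][150:260,200:360],(400,275),interpolation=cv2.INTER_CUBIC)
c=np.zeros((595,400,3),np.uint8); c[:300]=cv2.resize(w["color"],(400,300)); 
cv2.imwrite("pics/c9.png",np.hstack([np.vstack([a,b]),c]))
h=cv2.cvtColor(t["color"],cv2.COLOR_BGR2HSV); q=h[190:255,200:260]; m=(q[...,1]>110)&(q[...,0]<13); c=blob(m,(200,190)); print("bowl",planecirc(t,c,.110))
E
```

```text
t 29.25 p [ 0.572  -0.2616  0.3038] F [ 0.2 -0.5 -1. ] w 0.0848 q [-39.1  39.7  64.3  32.  114.7 -47.9]
bowl [555.5 227.6  51.2]
```

View pics/c9.png

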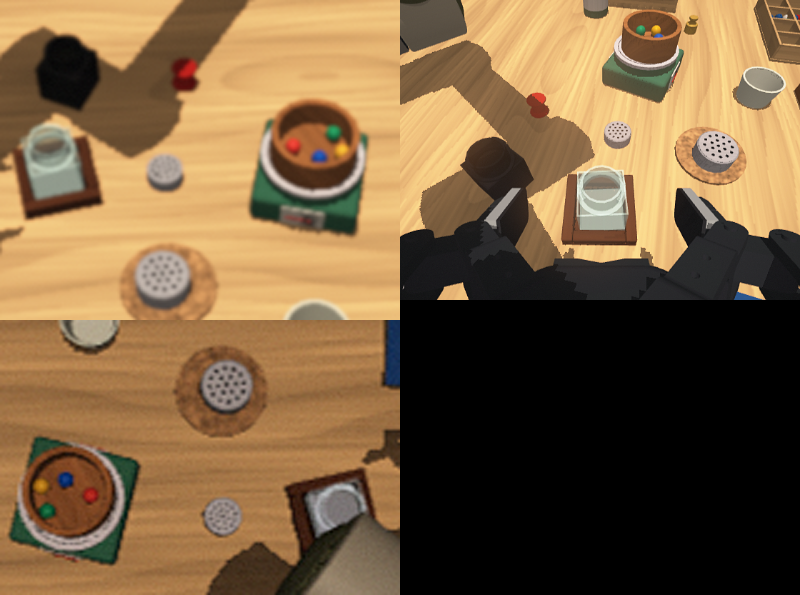

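All the final states are visible. The four beads are in the bowl on the pan, the bowl is about 3 mm off centre, and the cap is flat with its holes up on the coaster. The empty jar stands upright in its stand and the arm is clear.

```bash
python3 -c "
from rig import env
env.close_job()"
```

```text
the job is handed in; nothing more can be done
```

The job is done and handed in at about 29.4 s of robot time (limit 72 s); it reports no verdict. I set the bowl on the balance, unscrewed the cap by 100° anticlockwise and laid it holes up on the coaster. I then gripped the jar with the hand leaning back 50° and tipped it to 116° over the bowl, so that all four beads fell in. The empty jar went back into its stand.

**Last checks (pictures from all three cameras):**
- **Bowl:** its centre measured (0.5555, 0.2276) m against the pan's (0.554, 0.231) m, about 3 mm off. All four beads are inside it.
- **Cap:** it lies flat, holes up, on the coaster, within about 1 cm of the middle by eye.
- **Jar:** it stands empty and upright in the recess. I felt a +2.7 N contact with the floor before letting go.
- **Other things:** those in view (black jar, small cap, spool, cup, brass weight) look undisturbed. I did not measure them, and nothing came near the notebook, brush or tea tin.

**Disagreements:** one early bowl estimate, read by eye from a shrunken wrist picture, came out about 10 mm off the pan's centre. The top-view measurement and the arm's own position when it let go both put it within about 5 mm, so I trusted those. Two automatic colour-mask measurements, of the bowl in the wrist view and the cap on the coaster in the top view, failed, so I used the pictures instead.

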